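Empty the tumbling drum into the tray its status puck names, then reload it

TASK

A finished batch of white valve bodies is still in the tumbling drum: slide the tray that has the colour of the status puck behind the drum in under the drum, centred, and only then crank the drum over until its port faces down and every white body has dropped into that tray. Crank the port back to straight up, draw the tray sideways clear out from under the drum with the whole batch in it, flat on the bench, and put every blue valve body from the bench into the drum through its port. Leave the other tray and all the other things alone.

Things in the scene. Friction and masses are not known exactly. Their poses are not given: they have to be found in the camera images.
- drum_axis (a point): centre of the tumbling drum, on its axle, 185 mm above the bench; frame of the bolted stand (does not turn with the drum): x along the axle, away from the crank, z up. The drum is a white eight-sided barrel with steel end discs, 124 mm long inside, inner walls 80 mm from the axle, greatest outer radius 93 mm, so its lowest parts are 92 mm above the bench
- tunnel (a point): point on the bench straight below the drum's centre, axes as drum_axis. The stand's two steel end frames stand at x = -81 to -105 and +81 to +105 mm, within y = +-50 mm, and leave a clear tunnel 162 mm wide along y under the drum, where a tray slides through
- port (a point): middle of the drum's port, 80 mm out from the axle, turns with the drum, its z points outwards. The port is an opening over the full 124 mm length of the drum and a quarter turn (two of its eight sides are missing: 120 mm wide), edged in blue
- drum (a joint): turn of the drum in rad about +x of drum_axis: 0 = port straight up, +3.14 or -3.14 = straight down, stops at +-3.6; either way will do. A positive turn moves the port from the top towards -y. Friction of about 0.28 N m (4 to 5 N at the crank) holds it wherever it is left
- crank_grip (a point): where to hold the drum's crank: a black round pin, 16 mm thick, parallel to the axle; turns with the drum. At turn q this point is at x = -157, y = -65 sin q, z = 65 cos q mm from drum_axis (same side as the port). Free pin from x = -108 to -177 mm; flat crank arm at x = -100 to -108. The pin does not spin on the crank but can turn in the fingers
- tray_green_c (a point): green open tray, 146 x 212 x 56 mm (x, y, z), walls and floor 4 mm, about 350 g, slides on the bench. A grey grip bar lies along the tray's x at its outer end, away from the drum: 76 mm long, 12 wide, 14 high, bar centre at y = +162 mm, 34 mm above the bench, 50 mm free between bar and tray wall. This point: middle of the tray box, 28 mm above its underside; z up
- tray_orange_c (a point): orange open tray, 146 x 212 x 56 mm (x, y, z), walls and floor 4 mm, about 350 g, slides on the bench. A grey grip bar lies along the tray's x at its outer end, away from the drum: 76 mm long, 12 wide, 14 high, bar centre at y = -162 mm, 34 mm above the bench, 50 mm free between bar and tray wall. This point: middle of the tray box, 28 mm above its underside; z up
- puck_green_c (a point): green round status puck, 52 mm across, fixed, this point is its centre. One of the two pucks is on the small grey block behind the drum (under 200 mm from its centre, beyond the end away from the crank) and names the tray for this batch; the other is stored on a block at the left of the bench, over 300 mm away
- puck_orange_c (a point): orange round status puck, otherwise as the green one
- white1_c (a point): white valve body block, 64 x 36 x 40 mm (x, y, z), edges rounded, about 60 g; this point is its centre; x is its long axis; finished batch, starts inside the drum (may be absent)
- white2_c (a point): white valve body block, 64 x 36 x 40 mm (x, y, z), edges rounded, about 60 g; this point is its centre; x is its long axis; finished batch, starts inside the drum (may be absent)
- white3_c (a point): white valve body block, 64 x 36 x 40 mm (x, y, z), edges rounded, about 60 g; this point is its centre; x is its long axis; finished batch, starts inside the drum (may be absent)
- blue1_c (a point): blue valve body block, 64 x 36 x 40 mm (x, y, z), edges rounded, about 60 g; this point is its centre; x is its long axis; next batch, starts upright (z up) on the bench in front (may be absent)
- blue2_c (a point): blue valve body block, 64 x 36 x 40 mm (x, y, z), edges rounded, about 60 g; this point is its centre; x is its long axis; next batch, starts upright (z up) on the bench in front (may be absent)
- blue3_c (a point): blue valve body block, 64 x 36 x 40 mm (x, y, z), edges rounded, about 60 g; this point is its centre; x is its long axis; next batch, starts upright (z up) on the bench in front (may be absent)
- blue4_c (a point): blue valve body block, 64 x 36 x 40 mm (x, y, z), edges rounded, about 60 g; this point is its centre; x is its long axis; next batch, starts upright (z up) on the bench in front (may be absent)
- tape: bystander: yellow roll of tape; origin at its underside
- jar: bystander: small amber jar with red lid; origin at its underside
- flask: bystander: clear bottle with blue cap; origin at its underside
- flask2: bystander: white bottle with orange cap; origin at its underside
- beaker: bystander: glass beaker; origin at its underside
- timer: bystander: grey timer box; origin at its underside
- wrench: bystander: steel wrench; origin at its underside

How it is judged:
On the way, in this order (a step that is already met when the one before it is completed fails the run):
1. the tray of the puck's colour stands centred under the drum (15 mm along the axle, 35 mm across) while the white bodies are still in the drum (((horizontal distance between puck_green_c and drum_axis below 0.25 m and x of tray_green_c in the frame of drum_axis between -0.015 and 0.015 m and y of tray_green_c in the frame of drum_axis between -0.035 and 0.035 m and height (world z) of tray_green_c below 0.036 m) or (horizontal distance between puck_orange_c and drum_axis below 0.25 m and x of tray_orange_c in the frame of drum_axis between -0.015 and 0.015 m and y of tray_orange_c in the frame of drum_axis between -0.035 and 0.035 m and height (world z) of tray_orange_c below 0.036 m)) and distance between each of white1_c, white2_c, white3_c and drum_axis below 0.095 m), for 0.2 s.
2. the drum's port faces down (within 0.39 rad) and every white body lies in that tray ((value of joint drum above 2.75 rad or value of joint drum below -2.75 rad) and ((horizontal distance between puck_green_c and drum_axis below 0.25 m and (x of white1_c in the frame of tray_green_c between -0.073 and 0.073 m and y of white1_c in the frame of tray_green_c between -0.106 and 0.106 m and z of white1_c in the frame of tray_green_c below 0.075 m) and (x of white2_c in the frame of tray_green_c between -0.073 and 0.073 m and y of white2_c in the frame of tray_green_c between -0.106 and 0.106 m and z of white2_c in the frame of tray_green_c below 0.075 m) and (x of white3_c in the frame of tray_green_c between -0.073 and 0.073 m and y of white3_c in the frame of tray_green_c between -0.106 and 0.106 m and z of white3_c in the frame of tray_green_c below 0.075 m)) or (horizontal distance between puck_orange_c and drum_axis below 0.25 m and (x of white1_c in the frame of tray_orange_c between -0.073 and 0.073 m and y of white1_c in the frame of tray_orange_c between -0.106 and 0.106 m and z of white1_c in the frame of tray_orange_c below 0.075 m) and (x of white2_c in the frame of tray_orange_c between -0.073 and 0.073 m and y of white2_c in the frame of tray_orange_c between -0.106 and 0.106 m and z of white2_c in the frame of tray_orange_c below 0.075 m) and (x of white3_c in the frame of tray_orange_c between -0.073 and 0.073 m and y of white3_c in the frame of tray_orange_c between -0.106 and 0.106 m and z of white3_c in the frame of tray_orange_c below 0.075 m)))), for 0.2 s.
3. the drum's port faces up again (value of joint drum between -0.25 and 0.25 rad), for 0.2 s.
At the end, for the whole second after the job is handed in: Port within 0.25 rad of straight up; every blue body in the drum (centre within 95 mm of its centre); every white body in the tray of the puck's colour, that tray flat on the bench with its middle at least 200 mm beside (along y of drum_axis) the drum's centre (all of step 3 and distance between each of blue1_c, blue2_c, blue3_c, blue4_c and drum_axis below 0.095 m and ((horizontal distance between puck_green_c and drum_axis below 0.25 m and (x of white1_c in the frame of tray_green_c between -0.073 and 0.073 m and y of white1_c in the frame of tray_green_c between -0.106 and 0.106 m and z of white1_c in the frame of tray_green_c below 0.075 m) and (x of white2_c in the frame of tray_green_c between -0.073 and 0.073 m and y of white2_c in the frame of tray_green_c between -0.106 and 0.106 m and z of white2_c in the frame of tray_green_c below 0.075 m) and (x of white3_c in the frame of tray_green_c between -0.073 and 0.073 m and y of white3_c in the frame of tray_green_c between -0.106 and 0.106 m and z of white3_c in the frame of tray_green_c below 0.075 m) and height (world z) of tray_green_c below 0.036 m and angle between tray_green_c's own z axis and vertical below 0.08 rad and (y of tray_green_c in the frame of drum_axis above 0.2 m or y of tray_green_c in the frame of drum_axis below -0.2 m)) or (horizontal distance between puck_orange_c and drum_axis below 0.25 m and (x of white1_c in the frame of tray_orange_c between -0.073 and 0.073 m and y of white1_c in the frame of tray_orange_c between -0.106 and 0.106 m and z of white1_c in the frame of tray_orange_c below 0.075 m) and (x of white2_c in the frame of tray_orange_c between -0.073 and 0.073 m and y of white2_c in the frame of tray_orange_c between -0.106 and 0.106 m and z of white2_c in the frame of tray_orange_c below 0.075 m) and (x of white3_c in the frame of tray_orange_c between -0.073 and 0.073 m and y of white3_c in the frame of tray_orange_c between -0.106 and 0.106 m and z of white3_c in the frame of tray_orange_c below 0.075 m) and height (world z) of tray_orange_c below 0.036 m and angle between tray_orange_c's own z axis and vertical below 0.08 rad and (y of tray_orange_c in the frame of drum_axis above 0.2 m or y of tray_orange_c in the frame of drum_axis below -0.2 m)))); the robot touches nothing.
It fails at once if the tray of the other colour is moved more than 50 mm ((horizontal distance between puck_green_c and drum_axis below 0.25 m and distance of tray_orange_c from where it was at the start of the episode above 0.05 m) or (horizontal distance between puck_orange_c and drum_axis below 0.25 m and distance of tray_green_c from where it was at the start of the episode above 0.05 m)).
It fails at once if a bystander is moved more than 50 mm (distance of any of tape, jar, flask, flask2, beaker, timer, wrench from where it was at the start of the episode above 0.05 m).
Of white1, white2, white3 only 2 to 3 are there at a start; the rules pass over those that are not, and their reading is None.
Of blue1, blue2, blue3, blue4 only 2 to 4 are there at a start; the rules pass over those that are not, and their reading is None.
At some moment in a run one of blue1, blue2, blue3, blue4 may be knocked a few centimetres aside while the robot is not near it.
Once in a run the grip may slacken for a moment while it holds something.
It also fails if it takes over 210 s, if anything falls off the work surface, if the arm or the gripper's body presses on something with over 40 N, if the wrist force passes 120 N, or if a joint passes its speed limit or range.

ROBOT

A 7-joint arm with a two-finger parallel gripper is mounted at the origin on the work surface. World frame = base frame: x ahead of the robot, y to its left, z up, the work surface at z = 0. Lengths are in m, angles in rad, forces in N, time in s.
With the tool pointing down it reaches from about 0.4 to 0.85 m from the base axis. Payload 10.4 kg.
Tool frame: the origin (TCP) lies midway between the tips of the shut fingers; the grasp point (between the pads) lies 19 mm behind it; x points along the fingers, y is the direction in which the jaws open and shut, and the axes are right-handed (so a half turn about x gives the same grasp; the last joint's range is limited). The gripper opens to 85 mm and grips with 20 to 120 N. Pads are 22 mm wide; open, the fingers measure 114 mm over their backs; the gripper's body (76 mm by 85 mm) begins 54 mm behind the grasp point. The pads swing forward as they close: fully open they stand 13 mm farther back than shut.
Start: joints at [1.152, 0.332, -0.065, 1.46, 0.022, 1.35, -0.088], TCP at [0.241, -0.577, 0.231] pointing down, gripper open.
Joint ranges: [-2.6, 2.6], [-0.5, 2.12], [-1.47, 1.34], [0.16, 2.42], [-1.27, 4.41], [0.06, 2.06], [-2.6, 2.6]. Speed limits (rad/s): [2.22, 2.22, 2.79, 2.79, 3.14, 3.14, 3.14].

INTERFACE

Orientations are given as [roll, pitch, yaw] about the fixed x, y, z axes, in that order (R = Rz(yaw) Ry(pitch) Rx(roll)).
In Python, from bench import r gives the robot as it stands.
- The arm moves only by the tool send_rows, never from a script. Its argument "steps" is a list of rows, each a list of 6 numbers: the shift along the tool's x, y, z in cm, then the turn, a rotation vector about the tool's x, y, z in degrees. In form: [[dx, dy, dz, ax, ay, az], ...]. A call has 1 to 10 rows; each row is the pose to reach, as a shift and turn from the pose measured when the call began, along the tool's axes at that moment; what a row does not reach only later rows make up. A row lasts 1/12 s, in which the tool goes at most 41.7 mm and 7.16 degrees, less where a joint would pass 70% of its speed; a pose out of reach is approached as far as the arm can. A call with a gripper value outside its range is refused whole. "grip" is the finger opening in cm, from 0 to 8.54, set as the call begins (left out, the last holds). The fingers move at their own pace and stop on an object; "newtons" is the grip in N (left out, the last holds). Time passes only in rows, so rows that repeat a pose let the fingers close. It gives the time, the measured TCP pose, the force and the opening at its end, in the units of the state.
- r.sense(): the state, without advancing time (a new reading comes with each control period).
- r.get_image(name): name is "side" or "top" or "wrist"; returns a dict with "image" (480x640x3 uint8, red, green, blue), "fx", "fy", "cx", "cy" (pixels), "origin" and "rotation" of the camera in the world. Camera axes: x right, y up, looking along -z (the intrinsics and any distortion apply to the point x, -y, -z); pixel columns grow to the right and rows downward; lengths in m; the calibration is good to about 2 mm. The wrist camera is an equidistant fisheye: a pixel r from the principal point sees the ray r / f radians off the axis. A picture is of the moment at which its call begins. There is no depth.
- r.hand_in(): hands the job in, once; it reports no verdict.
The state is a dict: "t": time; "joint_pos": joint angles; "joint_velocities": joint speeds; "effort": joint torques, N m; "ee_pos": TCP position; "tcp_rot": TCP orientation; "ft_force": force on the tool from outside, world axes, zero at the start; "moment": the same for the moment, N m; "finger_gap": opening from 0.0 (shut) to 1.0 (fully open).
Only numpy, scipy, OpenCV 4.12 (cv2) and the standard library are available. Lean on these libraries where they do the work, as an engineer would, in place of code of your own. Each camera call takes 0.05 s, during which the arm holds its last target. There are 200 camera calls.

## Working session

There is one attempt and no reset: what is moved stays moved. The work goes in short steps, Python scripts to look and compute and a tool call to move; the robot and the scene stay as the last step left them, time stands still between calls to the robot, and variables do not carry over. Pictures are saved under pics/ and viewed, about 12 in all and at most 16, crops included, and the job is handed in when it is done.

Besides the shell and the picture viewer there is one more tool, called after ">>>" as name([rows], argument=value, ...), one row to a line, values as JSON. send_rows: Moves the arm, as the interface text tells. Its arguments: {"type":"object","properties":{"steps":{"type":"array"},"grip":{"type":"number"},"newtons":{"type":"number"}},"required":["steps"]}

```bash
ls; mkdir -p pics; python3 - <<'E'
from bench import r
import cv2
print(r.sense())
for n in ("side","top"):
    d=r.get_image(n); cv2.imwrite(f"pics/{n}0.png",d["image"][:,:,::-1])
    print(n,{k:v for k,v in d.items() if k!="image"})
E
```

```text
pics
{'t': 0.0, 'joint_pos': array([ 1.15240142,  0.33289018, -0.06468259,  1.46093196,  0.02157022,
        1.34993396, -0.08849452]), 'joint_velocities': array([-0.00053125, -0.00084191, -0.00229964, -0.00091466,  0.00154947,
       -0.00030932,  0.0013167 ]), 'effort': array([ 8.18339340e-04, -6.25458741e+01,  4.96868638e-02, -3.91610670e+01,
        1.62232609e-02,  9.98530712e-03, -5.74122441e-05]), 'ee_pos': array([ 0.24080915, -0.57632942,  0.23050893]), 'tcp_rot': array([-1.53972267,  1.56932688,  1.99766817]), 'ft_force': array([ 0.45401722,  0.43106595, -0.22954438]), 'moment': array([ 0.00397213, -0.02019426,  0.00199757]), 'finger_gap': 0.99734632543368}
side {'fx': 466.823716206933, 'fy': 466.823716206933, 'cx': 315.144029454982, 'cy': 244.53336397152304, 'origin': array([0.43018793, 0.75148934, 1.08471154]), 'rotation': array([ 6.91238896e-01, -7.52278084e-04, -2.92384752e+00])}
top {'fx': 477.31802998751056, 'fy': 477.31802998751056, 'cx': 320.4264695030478, 'cy': 240.94835685630161, 'origin': array([0.4087145 , 0.00846287, 1.37794424]), 'rotation': array([ 0.1409035 , -0.00535605, -1.54837333])}
```

View pics/top0.png

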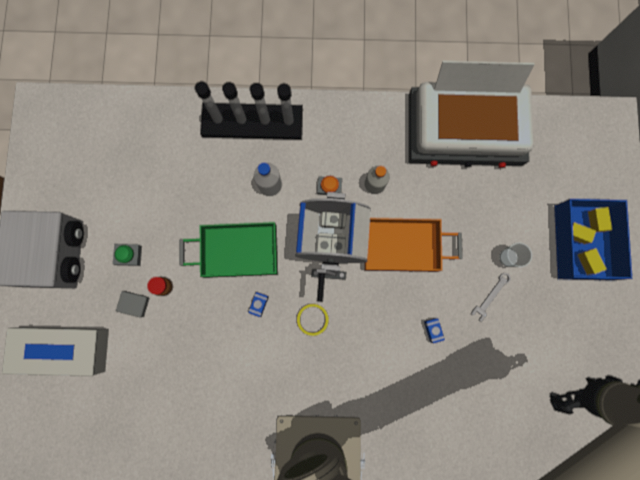

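View pics/side0.png

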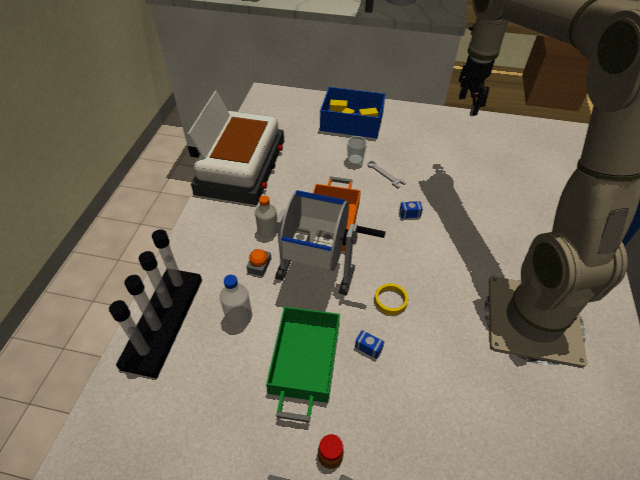

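Orange puck at (330,184) behind the drum, so the orange tray (on the robot's right) is the one to use. Blue bodies are at (259,304) and (434,330), with whites in the drum near (328,230). Now I'll measure.

```bash
cat > h.py <<'E'
from bench import r
import numpy as np, cv2
from scipy.spatial.transform import Rotation as R
def cam(n):
    d=r.get_image(n); d["Rm"]=R.from_euler("xyz",d["rotation"]).as_matrix(); d["n"]=n; return d
def ray(d,u,v):
    x=(u-d["cx"])/d["fx"]; y=(v-d["cy"])/d["fy"]
    if d["n"]=="wrist":
        t=np.hypot(x,y); s=np.sin(t)/max(t,1e-9); c=np.array([x*s,-y*s,-np.cos(t)])
    else: c=np.array([x,-y,-1.])
    return d["Rm"]@c
def onz(d,u,v,z):
    w=ray(d,u,v); return d["origin"]+w*(z-d["origin"][2])/w[2]
def proj(d,p):
    c=d["Rm"].T@(np.asarray(p)-d["origin"]); x,y,z=c[0],-c[1],-c[2]
    if d["n"]=="wrist":
        k=np.hypot(x,y); t=np.arctan2(k,z); s=t/max(k,1e-9); return np.array([d["cx"]+d["fx"]*x*s,d["cy"]+d["fy"]*y*s])
    return np.array([d["cx"]+d["fx"]*x/z,d["cy"]+d["fy"]*y/z])
RNG={"orange":((5,150,120),(18,255,255)),"green":((50,130,60),(80,255,255)),"blue":((105,130,60),(125,255,255)),"yellow":((22,130,100),(34,255,255)),"red":((0,150,80),(4,255,255))}
def blobs(d,col,amin=40):
    hsv=cv2.cvtColor(d["image"],cv2.COLOR_RGB2HSV); m=cv2.inRange(hsv,*map(np.array,RNG[col]))
    m=cv2.morphologyEx(m,cv2.MORPH_CLOSE,np.ones((5,5),np.uint8))
    cs,_=cv2.findContours(m,cv2.RETR_EXTERNAL,cv2.CHAIN_APPROX_NONE)
    return sorted([c for c in cs if cv2.contourArea(c)>amin],key=cv2.contourArea,reverse=True)
def tool():
    s=r.sense(); return s, s["ee_pos"], R.from_euler("xyz",s["tcp_rot"]).as_matrix()
E
python3 - <<'E'
from h import *
for n in ("top","side"):
    d=cam(n)
    for c in ("orange","green","blue","yellow"):
        for b in blobs(d,c)[:7]:
            q=cv2.minAreaRect(b); ctr=q[0]
            z={"orange":.056,"green":.056,"blue":.04,"yellow":.02}[c]
            print(n,c,int(cv2.contourArea(b)),np.round(ctr),"P",onz(d,*ctr,z).round(3)[:2],"corners",[onz(d,*p,z)[:2].round(3).tolist() for p in cv2.boxPoints(q)])
    big=cv2.resize(d["image"][170:340,180:480] if n=="top" else d["image"][180:380,240:420],None,fx=2.6 if n=="top" else 3,fy=2.6 if n=="top" else 3,interpolation=cv2.INTER_CUBIC)
    cv2.imwrite(f"pics/{n}1.png",big[:,:,::-1])
s,p,M=tool(); print(M.round(3))
E
```

```text
top orange 3153 [412. 245.] P [ 0.592 -0.252] corners [[0.521, -0.122], [0.665, -0.124], [0.665, -0.383], [0.52, -0.377]]
top orange 191 [329. 184.] P [ 0.762 -0.015] corners [[0.783, 0.008], [0.785, -0.037], [0.741, -0.038], [0.74, 0.007]]
top orange 64 [380. 170.] P [ 0.804 -0.162] corners [[0.79, -0.149], [0.817, -0.149], [0.817, -0.174], [0.791, -0.174]]
top green 3708 [230. 250.] P [0.565 0.258] corners [[0.628, 0.393], [0.645, 0.135], [0.503, 0.124], [0.487, 0.379]]
top green 211 [124. 254.] P [0.548 0.552] corners [[0.569, 0.578], [0.57, 0.53], [0.528, 0.527], [0.527, 0.574]]
top blue 4465 [600. 239.] P [ 0.624 -0.788] corners [[0.737, -0.705], [0.75, -0.874], [0.514, -0.87], [0.501, -0.705]]
top blue 606 [ 48. 351.] P [0.277 0.742] corners [[0.258, 0.807], [0.295, 0.81], [0.295, 0.677], [0.258, 0.674]]
top blue 245 [434. 330.] P [ 0.357 -0.315] corners [[0.38, -0.288], [0.392, -0.322], [0.334, -0.341], [0.322, -0.308]]
top blue 231 [258. 304.] P [0.418 0.176] corners [[0.395, 0.202], [0.452, 0.183], [0.441, 0.15], [0.384, 0.168]]
top blue 150 [300. 227.] P [0.638 0.064] corne
[... 1457 characters left out ...]
322, -0.271], [0.381, -0.253]]
side blue 197 [319. 197.] P [ 0.646 -0.286] corners [[0.722, -0.279], [0.725, -0.302], [0.569, -0.293], [0.568, -0.271]]
side blue 163 [306. 243.] P [ 0.644 -0.092] corners [[0.719, -0.088], [0.72, -0.105], [0.569, -0.095], [0.569, -0.079]]
side blue 120 [230. 282.] P [0.814 0.085] corners [[0.838, 0.068], [0.806, 0.061], [0.792, 0.102], [0.823, 0.109]]
side yellow 707 [391. 297.] P [0.379 0.027] corners [[0.436, 0.033], [0.387, -0.044], [0.322, 0.021], [0.371, 0.094]]
side yellow 215 [353. 107.] P [ 0.624 -0.822] corners [[0.714, -0.781], [0.724, -0.863], [0.533, -0.863], [0.528, -0.782]]
[[-0.     0.386 -0.923]
 [ 0.001 -0.923 -0.386]
 [-1.    -0.001  0.   ]]
```

View pics/top1.png

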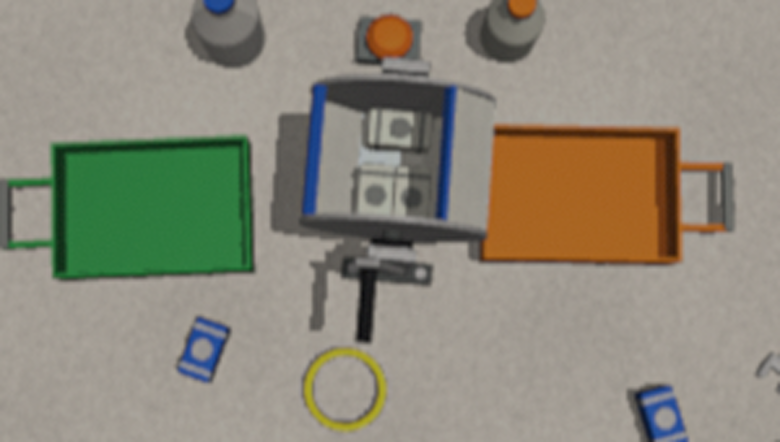

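```bash
cat >> h.py <<'E'
def tri(d1,p1,d2,p2):
    a,b=ray(d1,*p1),ray(d2,*p2); a/=np.linalg.norm(a); b/=np.linalg.norm(b)
    s=np.linalg.lstsq(np.c_[a,-b],d2["origin"]-d1["origin"],rcond=None)[0]
    A=d1["origin"]+s[0]*a; B=d2["origin"]+s[1]*b
    return (A+B)/2, np.linalg.norm(A-B)
E
python3 - <<'E'
from h import *
t,s=cam("top"),cam("side")
def ends(d,near):
    b=min(blobs(d,"blue"),key=lambda c:np.hypot(*(np.array(cv2.minAreaRect(c)[0])-near)))
    p=cv2.boxPoints(cv2.minAreaRect(b)); o=np.argsort([np.dot(onz(d,*q,.2)[:2],[1,0]) for q in p]); return [p[o[:2]].mean(0),p[o[2:]].mean(0)]
E=[]
for a,b in (((300,227),(306,243)),((351,228),(319,197))):
    for x,y in zip(ends(t,a),ends(s,b)):
        P=tri(t,x,s,y); print(P[0].round(4),round(P[1],4)); E.append(P[0])
E=np.array(E); c=E.mean(0); print("port mid",c.round(4))
ax=(E[1]-E[0]+E[3]-E[2]); print("yaw",np.degrees(np.arctan2(ax[1],ax[0])),"edge vec",(E[2:].mean(0)-E[:2].mean(0)).round(3))
# crank pin: dark pixels
for d,(x0,x1,y0,y1) in ((t,(310,330,276,310)),(s,(345,395,222,245))):
    g=cv2.cvtColor(d["image"],cv2.COLOR_RGB2GRAY)[y0:y1,x0:x1]<40
    v,u=np.nonzero(g); pts=np.c_[u+x0,v+y0].astype(np.float32); rc=cv2.minAreaRect(pts)
    print(d["n"],len(u),rc,cv2.boxPoints(rc).round(1).tolist())
for nm,a,b in (("puck",(329,184),(258,256)),):
    print(nm,tri(t,a,s,b))
E
```

```text
[0.5454 0.0608 0.2251] 0.0016
[0.6681 0.0515 0.2221] 0.002
[ 0.5396 -0.0617  0.2626] 0.0006
[ 0.6593 -0.0684  0.2628] 0.0024
port mid [ 0.6031 -0.0045  0.2432]
yaw -3.7529271423502943 edge vec [-0.007 -0.121  0.039]
top 115 ((321.0, 288.0), (24.0, 6.0), 90.0) [[318.0, 276.0], [324.0, 276.0], [324.0, 300.0], [318.0, 300.0]]
side 208 ((363.4855651855469, 232.63787841796875), (15.45556354522705, 40.550941467285156), 79.28687286376953) [[342.1000061035156, 228.8000030517578], [382.0, 221.3000030517578], [384.79998779296875, 236.5], [345.0, 244.0]]
puck (array([ 0.76503513, -0.01537104,  0.04090022]), np.float64(0.0009160384658959132))
```

View pics/side1.png

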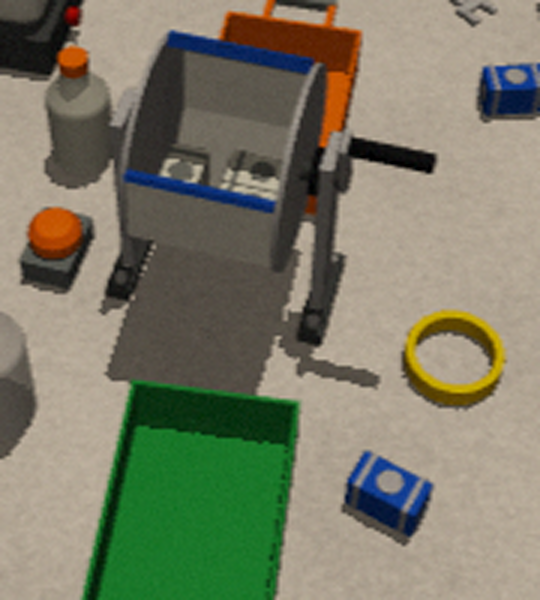

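Three white bodies show in the drum (crop: one at 400,130; two at 375 and 415,195). The port is tilted towards +y, at about -0.31 rad. Next I check the pin and tray-bar positions and compute the first move.

```bash
cat >> h.py <<'E'
YAW=np.radians(-3.75); C=np.array([.602,-.024,.185]); 
RD=R.from_euler("z",YAW).as_matrix()
def W(p): return C+RD@np.asarray(p)       # drum frame -> world
def D(w): return RD.T@(np.asarray(w)-C)   # world -> drum frame
def down(jaw): # jaw angle deg (world) of tool y, tool x down
    a=np.radians(jaw); y=np.array([np.cos(a),np.sin(a),0]); x=np.array([0,0,-1.]); return np.c_[x,y,np.cross(x,y)]
def row(p,Rt,p0=None,M0=None):
    if p0 is None: _,p0,M0=tool()
    return np.r_[M0.T@(np.asarray(p)-p0)*100, R.from_matrix(M0.T@Rt).as_rotvec(degrees=True)].round(2).tolist()
E
python3 - <<'E'
from h import *
t,s=cam("top"),cam("side")
q=-.31
print("pin tip pred top/side",proj(t,W([-.177,-.065*np.sin(q),.065*np.cos(q)])),proj(s,W([-.177,-.065*np.sin(q),.065*np.cos(q)])))
for z,pts in ((.056,[(679,128),(679,262),(497,126),(481,262)]),(.041,[(729,164),(729,230)])):
    for u,v in pts: 
        P=onz(t,180+u/2.6,170+v/2.6,z); print(z,P.round(4),D(P).round(4))
b=[c for c in blobs(t,"orange")][0].reshape(-1,2)
for col in range(375,441,13): # long sides of the rim
    v=b[b[:,0]==col][:,1]; print(col,[onz(t,col,y,.056)[:2].round(4).tolist() for y in (v.min(),v.max()+1)])
g=blobs(t,"green")[0].reshape(-1,2)
b=min(blobs(s,"orange"),key=lambda c:-len(c))
print(tool()[1])
p=np.array([.58,-.386,.12]); print(row(p,down(-93.75)))
E
```

```text
pin tip pred top/side [318.48915032 300.95014619] [384.03421498 233.99486325]
0.056 [ 0.6661 -0.3333  0.056 ] [ 0.0841 -0.3045 -0.129 ]
0.056 [ 0.5205 -0.3314  0.056 ] [-0.0612 -0.3121 -0.129 ]
0.056 [ 0.6636 -0.1359  0.056 ] [ 0.0688 -0.1076 -0.129 ]
0.056 [ 0.5157 -0.1199  0.056 ] [-0.0799 -0.1013 -0.129 ]
0.041 [ 0.6303 -0.3913  0.041 ] [ 0.0522 -0.3647 -0.144 ]
0.041 [ 0.5578 -0.39    0.041 ] [-0.0202 -0.3681 -0.144 ]
375 [[0.6538, -0.1468], [0.5184, -0.1476]]
388 [[0.6632, -0.1834], [0.5193, -0.1837]]
401 [[0.6641, -0.22], [0.5201, -0.2198]]
414 [[0.6649, -0.2567], [0.5209, -0.256]]
427 [[0.6543, -0.2933], [0.519, -0.2921]]
440 [[0.5254, -0.3283], [0.5226, -0.3282]]
[ 0.2409887  -0.57663268  0.23120846]
[11.12, -4.52, -38.63, 26.43, 0.0, 0.01]
```

```bash
python3 - <<'E'
from h import *
print(row([.594,-.389,.13],down(-90)))
E
```

```text
[10.12, -3.7, -39.81, 22.68, 0.0, 0.01]
```

>>> send_rows([
  [2, -1, -10, 6, 0, 0],
  [4, -1.8, -20, 12, 0, 0],
  [6, -2.8, -30, 18, 0, 0],
  [10.1, -3.7, -39.8, 22.7, 0, 0],
  [10.1, -3.7, -39.8, 22.7, 0, 0],
  [10.1, -3.7, -39.8, 22.7, 0, 0],
  [10.1, -3.7, -39.8, 22.7, 0, 0],
  [10.1, -3.7, -39.8, 22.7, 0, 0],
  [10.1, -3.7, -39.8, 22.7, 0, 0],
  [10.1, -3.7, -39.8, 22.7, 0, 0],
], grip=4, newtons=60)

```text
t: 1.23
ee_pos: [0.596, -0.3871, 0.1295]
tcp_rot: [-1.774, 1.57, 1.368]
ft_force: [0.6, -0.7, -0.2]
finger_gap: 0.468
```

>>> send_rows([
  [0, 0, 0, 0, 0, 0],
  [0, 0, 0, 0, 0, 0],
  [0, 0, 0, 0, 0, 0],
])

```text
t: 1.48
ee_pos: [0.5956, -0.3875, 0.1292]
tcp_rot: [-0.477, 1.57, 2.665]
ft_force: [-0.6, -0.6, -0.1]
finger_gap: 0.468
```

```bash
python3 - <<'E'
from h import *
print(tool()[1:])
d=cam("wrist"); cv2.imwrite("pics/w1.png",d["image"][:,:,::-1])
print(proj(d,[.594,-.389,.034]),d["origin"],d["fx"])
t=cam("top"); cv2.imwrite("pics/top2.png",cv2.resize(t["image"][150:350,180:480],None,fx=2.6,fy=2.6,interpolation=cv2.INTER_CUBIC)[:,:,::-1])
E
```

```text
(array([ 0.59563418, -0.38751305,  0.12920955]), array([[-6.36646519e-04,  5.02713581e-04, -9.99999671e-01],
       [ 3.28427782e-04, -9.99999820e-01, -5.02922748e-04],
       [-9.99999743e-01, -3.28747858e-04,  6.36481299e-04]]))
[319.87549408 243.97255598] [ 0.68052301 -0.38662068  0.2723935 ] 371.64829954431775
```

View pics/w1.png

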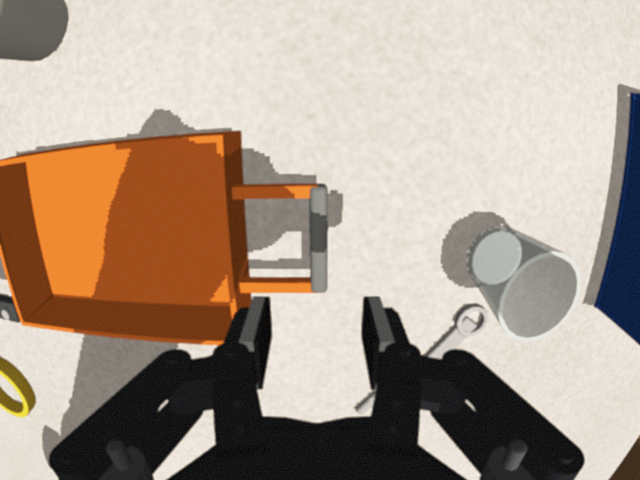

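Bar seen at (318,238), against a prediction of (320,244), so it is within 4 mm. The beaker is well clear at (530,275). I descend and grip.

>>> send_rows([
  [3, 0.1, 0, 0, 0, 0],
  [6, 0.1, 0, 0, 0, 0],
  [9, 0.1, 0, 0, 0, 0],
  [11.2, 0.1, 0, 0, 0, 0],
  [11.2, 0.1, 0, 0, 0, 0],
  [11.2, 0.1, 0, 0, 0, 0],
])

```text
t: 2.08
ee_pos: [0.5934, -0.3912, 0.018]
tcp_rot: [0.328, 1.569, -2.817]
ft_force: [-0.2, -0.5, 0.7]
finger_gap: 0.471
```

>>> send_rows([
  [0, 0, 0, 0, 0, 0],
  [0, 0, 0, 0, 0, 0],
  [0, 0, 0, 0, 0, 0],
  [0, 0, 0, 0, 0, 0],
  [0, 0, 0, 0, 0, 0],
  [0, 0, 0, 0, 0, 0],
], grip=0, newtons=60)

```text
t: 2.58
ee_pos: [0.5943, -0.3921, 0.0207]
tcp_rot: [1.987, 1.568, -1.158]
ft_force: [-2.4, 1.1, 8.4]
finger_gap: 0.124
```

```bash
python3 - <<'E'
from h import *
s,p,M=tool(); print(p,s["finger_gap"],M.round(3))
# tray centre from bar: 162mm ahead of the bar; target tray centre drum (0,+.01)
b=W([0,.008-.162,0]); print("bar target",b, row([b[0],b[1],p[2]],down(-93.75)))
E
```

```text
[ 0.59429581 -0.39205236  0.02070315] 0.12435596369294621 [[ 0.001 -0.004 -1.   ]
 [-0.003 -1.     0.004]
 [-1.     0.003 -0.001]]
bar target [ 0.59192792 -0.17767027  0.185     ] [-0.05, -21.44, 0.32, 3.53, -0.07, -0.14]
```

View pics/top2.png

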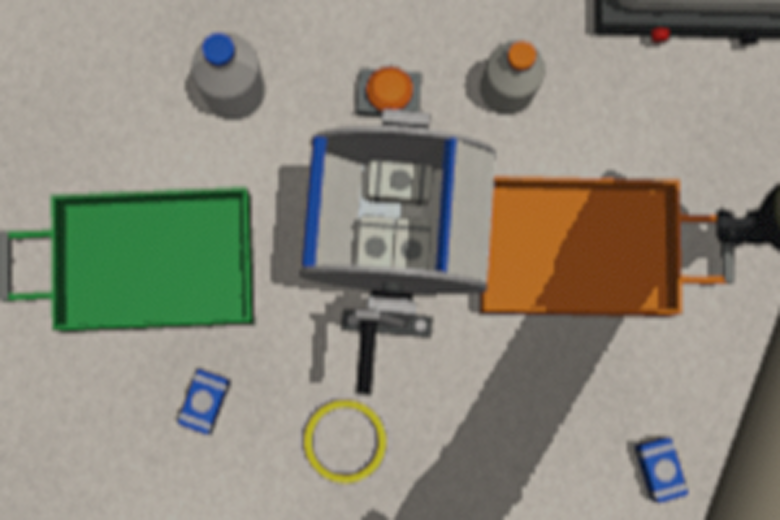

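>>> send_rows([
  [0, -1, 0.1, 1.2, 0, 0],
  [0, -2, 0.2, 2.4, 0, 0],
  [0, -3, 0.3, 3.5, 0, 0],
  [0, -4, 0.3, 3.5, 0, 0],
  [0, -5, 0.3, 3.5, 0, 0],
  [0, -6, 0.3, 3.5, 0, 0],
  [0, -7, 0.3, 3.5, 0, 0],
  [0, -8, 0.3, 3.5, 0, 0],
])

```text
t: 3.25
ee_pos: [0.5831, -0.3367, 0.0236]
tcp_rot: [1.525, 1.539, -1.699]
ft_force: [-27.1, -79.0, 7.8]
finger_gap: 0.126
```

```bash
python3 - <<'E'
from h import *
s,p,M=tool(); print(p,s["ft_force"],s["finger_gap"],D(p))
b=W([0,.008-.162,0]); print(row([b[0],b[1],p[2]],down(-93.75)))
t=cam("top"); s=cam("side")
cv2.imwrite("pics/a3.png",np.hstack([cv2.resize(t["image"][190:290,280:480],None,fx=2,fy=2.4),cv2.resize(s["image"][160:320,240:420],None,fx=2,fy=1.5)])[:,:,::-1])
E
```

```text
[ 0.58309254 -0.33668988  0.02360777] [-27.0685452  -78.95409471   7.8352853 ] 0.12554859369044608 [ 0.00158392 -0.31325699 -0.16139223]
[-0.51, -15.91, 0.42, -0.93, 0.1, -1.82]
```

View pics/a3.png

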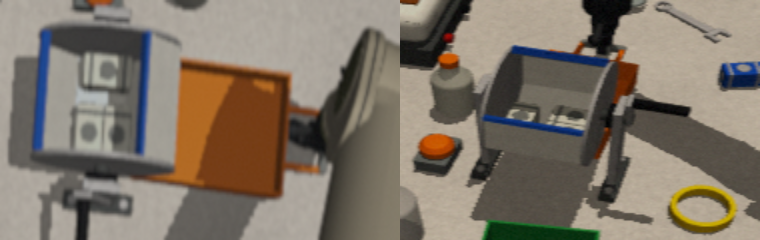

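Pushing force rose to 79 N: the tray's front corner is jammed against the crank-side foot. I back off and measure the stand's feet.

>>> send_rows([
  [0, 0.7, 0, 0, 0, 0],
  [0, 1.5, 0, 0, 0, 0],
  [0, 2.2, 0, 0, 0, 0],
  [0, 2.2, 0, 0, 0, 0],
])

```text
t: 3.68
ee_pos: [0.5812, -0.3585, 0.0245]
tcp_rot: [1.529, 1.541, -1.695]
ft_force: [-0.7, -2.5, -0.2]
finger_gap: 0.123
```

```bash
python3 - <<'E'
from h import *
s,p,M=tool(); print(p,s["ft_force"],s["finger_gap"],D(p),M[:,1])
s=cam("side"); t=cam("top")
for u,v in ((122,285),(312,325)):
    for z in (0,.015): P=onz(s,240+u/3,180+v/3,z); print(P.round(4),D(P).round(4))
print([proj(t,W([x,y,-.185])).round() for x,y in ((-.093,-.05),(-.093,.05),(.093,.05))])
a=cv2.resize(s["image"][210:310,265:385],None,fx=4,fy=4,interpolation=cv2.INTER_CUBIC)
cv2.imwrite("pics/a4.png",a[:,:,::-1])
b=blobs(t,"orange")[0].reshape(-1,2)
for col in range(b[:,0].min(),b[:,0].max(),8):
    v=b[b[:,0]==col][:,1]; print(col,[onz(t,col,y,.056)[:2].round(4).tolist() for y in (v.min(),v.max()+1)])
E
```

```text
[ 0.58121347 -0.35854344  0.02446713] [-0.74126387 -2.52670226 -0.16901754] 0.12268950306207166 [ 0.00113816 -0.33518666 -0.16053287] [-0.08242247 -0.99614198  0.03012798]
[0.6951 0.0068 0.    ] [ 0.0909  0.0369 -0.185 ]
[0.6915 0.0171 0.015 ] [ 0.0866  0.0469 -0.17  ]
[0.5101 0.0128 0.    ] [-0.0941  0.0308 -0.185 ]
[0.509  0.0231 0.015 ] [-0.0959  0.0409 -0.17  ]
[array([345., 275.]), array([311., 272.]), array([316., 209.])]
353 [[0.5365, -0.0863], [0.531, -0.0864]]
361 [[0.537, -0.1086], [0.5259, -0.1087]]
369 [[0.622, -0.1301], [0.5264, -0.1309]]
377 [[0.6682, -0.1523], [0.5241, -0.1532]]
385 [[0.6659, -0.1749], [0.5219, -0.1754]]
393 [[0.6635, -0.1975], [0.5251, -0.1976]]
401 [[0.6641, -0.22], [0.6326, -0.22]]
409 [[0.6617, -0.2426], [0.6589, -0.2426]]
```

View pics/a4.png

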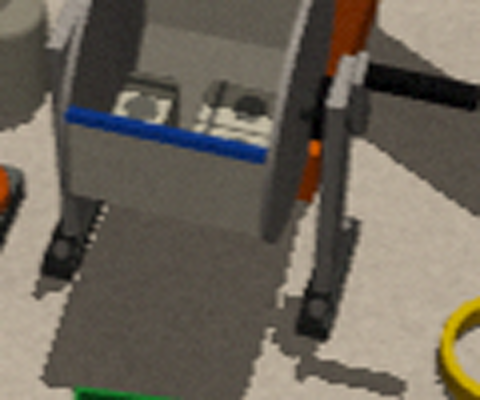

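```bash
python3 - <<'E'
from h import *
s=cam("side"); t=cam("top")
for x in (.081,.105,-.081,-.105): print(x,"side pred foot front bottom",((proj(s,W([x,.05,-.185]))-[265,210])*4).round(), "top-of-foot z=.015",((proj(s,W([x,.05,-.17]))-[265,210])*4).round())
for u,v in ((62,278),(313,335)): P=onz(s,265+u/4,210+v/4,0); print(P.round(4),D(P).round(4))
a=cv2.resize(t["image"][170:300,285:405],None,fx=5,fy=4.6,interpolation=cv2.INTER_CUBIC)
b=cv2.resize(s["image"][160:310,265:385],None,fx=1.5,fy=1.5); 
cv2.imwrite("pics/a5.png",a[:,:,::-1])
E
```

```text
0.081 side pred foot front bottom [ 70. 278.] top-of-foot z=.015 [ 69. 265.]
0.105 side pred foot front bottom [ 38. 270.] top-of-foot z=.015 [ 37. 258.]
-0.081 side pred foot front bottom [291. 331.] top-of-foot z=.015 [292. 319.]
-0.105 side pred foot front bottom [325. 339.] top-of-foot z=.015 [326. 327.]
[0.6915 0.0221 0.    ] [ 0.0863  0.0519 -0.185 ]
[0.5089 0.0311 0.    ] [-0.0965  0.0489 -0.185 ]
```

View pics/a5.png

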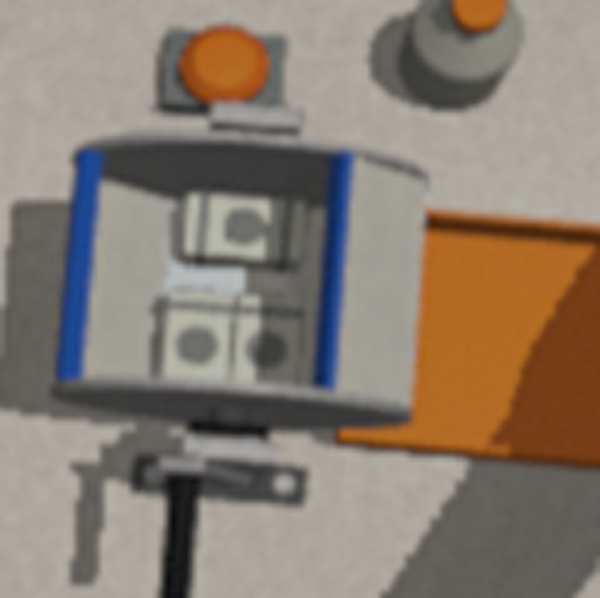

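The force direction and the feet both say that the tunnel centre lies about 4 mm nearer to the robot (x≈0.598) with yaw about -3.3°. I update these, realign and push in gently.

```bash
sed -i 's/YAW=np.radians(-3.75); C=np.array(\[.602,/YAW=np.radians(-3.3); C=np.array([.598,/' h.py; python3 - <<'E'
from h import *
s,p,M=tool(); print(p,D(p))
for y in (-.325,-.29,-.25,-.154):
    b=W([0,y,0]); print(y,row([b[0],b[1],.0225],down(-93.3)))
E
```

```text
[ 0.58154756 -0.35724788  0.02433508] [ 0.00275793 -0.33364237 -0.16066492]
-0.325 [0.16, -0.86, 0.3, -1.37, 0.1, -1.72]
-0.29 [0.05, -4.36, 0.38, -1.37, 0.1, -1.72]
-0.25 [-0.07, -8.36, 0.48, -1.37, 0.1, -1.72]
-0.154 [-0.36, -17.95, 0.71, -1.37, 0.1, -1.72]
```

>>> send_rows([
  [0.2, 0, 0.3, -1.4, 0, -1.7],
  [0.2, -0.4, 0.3, -1.4, 0, -1.7],
  [0.1, -1, 0.3, -1.4, 0, -1.7],
  [0.1, -2, 0.3, -1.4, 0, -1.7],
  [0.1, -3, 0.3, -1.4, 0, -1.7],
  [0.1, -3.6, 0.4, -1.4, 0, -1.7],
  [0.1, -4.2, 0.4, -1.4, 0, -1.7],
])

```text
t: 4.47
ee_pos: [0.5813, -0.3132, 0.0222]
tcp_rot: [0.1, 1.569, -3.097]
ft_force: [-0.7, -1.7, -1.4]
finger_gap: 0.122
```

```bash
python3 - <<'E'
from h import *
s,p,M=tool(); print(p,D(p),s["ft_force"],M[:,1])
t=cam("top"); b=blobs(t,"orange")[0].reshape(-1,2)
for col in range(b[:,0].min(),b[:,0].max(),6):
    v=b[b[:,0]==col][:,1]; print(col,[D(onz(t,col,y,.056))[:2].round(4).tolist() for y in (v.min(),v.max()+1)])
for y in (-.25,-.154):
    b=W([0,y,0]); print(y,row([b[0],b[1],p[2]],down(-93.3)))
E
```

```text
[ 0.5813406  -0.31318651  0.02216921] [ 1.49690328e-05 -2.89665971e-01 -1.62830786e-01] [-0.66880545 -1.6772709  -1.35298624] [-5.54674533e-02 -9.98460481e-01  1.68870578e-04]
339 [[-0.0637, -0.0272], [-0.0665, -0.0274]]
345 [[-0.0623, -0.0438], [-0.0735, -0.0446]]
351 [[-0.0582, -0.0602], [-0.0749, -0.0614]]
357 [[-0.0569, -0.0769], [-0.0736, -0.078]]
363 [[-0.0555, -0.0935], [-0.075, -0.0948]]
369 [[0.0301, -0.1046], [-0.0736, -0.1114]]
375 [[0.0713, -0.1188], [-0.0751, -0.1282]]
381 [[0.0698, -0.1359], [-0.0682, -0.1445]]
387 [[0.0712, -0.1527], [0.0285, -0.1553]]
393 [[0.0697, -0.1697], [0.0668, -0.1699]]
-0.25 [-0.0, -3.85, 0.01, 0.17, 0.1, 0.04]
-0.154 [0.0, -13.45, -0.01, 0.17, 0.1, 0.04]
```

>>> send_rows([
  [0, -1.5, 0, 0, 0, 0],
  [0, -3, 0, 0, 0, 0],
  [0, -4.5, 0, 0, 0, 0],
  [0, -6, 0, 0, 0, 0],
  [0, -7.5, 0, 0, 0, 0],
  [0, -9, 0, 0, 0, 0],
  [0, -10.5, 0, 0, 0, 0],
  [0, -12, 0, 0, 0, 0],
  [0, -13.4, 0, 0, 0, 0],
  [0, -13.4, 0, 0, 0, 0],
])

```text
t: 5.35
ee_pos: [0.5896, -0.1734, 0.0222]
tcp_rot: [-1.068, 1.568, 2.023]
ft_force: [0.8, 1.8, -1.8]
finger_gap: 0.126
```

```bash
python3 - <<'E'
from h import *
s,p,M=tool(); print(p,D(p),s["ft_force"],M[:,1],s["finger_gap"])
t=cam("top"); 
for b in blobs(t,"orange")[:3]:
  b=b.reshape(-1,2)
  for col in range(b[:,0].min(),b[:,0].max(),8):
    v=b[b[:,0]==col][:,1]; print(col,[D(onz(t,col,y,.056))[:2].round(4).tolist() for y in (v.min(),v.max()+1)])
E
```

```text
[ 0.58963226 -0.17342667  0.02224982] [ 0.00024773 -0.14966057 -0.16275018] [ 0.80644244  1.75311751 -1.82278275] [-0.05034494 -0.99872781 -0.00285481] 0.1264752430244092
321 [[0.1657, 0.0414], [0.157, 0.0407]]
329 [[0.1851, 0.02], [0.1385, 0.0164]]
288 [[-0.0584, 0.1155], [-0.0751, 0.114]]
296 [[-0.0622, 0.0929], [-0.0761, 0.0917]]
304 [[-0.0632, 0.0705], [-0.0743, 0.0695]]
312 [[-0.0642, 0.0481], [-0.0753, 0.0471]]
376 [[0.2166, -0.1124], [0.2019, -0.1133]]
384 [[0.2215, -0.135], [0.2009, -0.1363]]
```

>>> send_rows([
  [0, 0, 0, 0, 0, 0],
  [0, 0, 0, 0, 0, 0],
  [0, 0, 0, 0, 0, 0],
  [-4, 0, 0, 0, 0, 0],
  [-8, 0, 0, 0, 0, 0],
  [-12, 0, 0, 0, 0, 0],
  [-16, 0, 0, 0, 0, 0],
  [-20, 0, 0, 0, 0, 0],
  [-24, 0, 0, 0, 0, 0],
  [-28, 0, 0, 0, 0, 0],
], grip=4)

```text
t: 6.23
ee_pos: [0.5892, -0.177, 0.3047]
tcp_rot: [-0.959, 1.569, 2.13]
ft_force: [0.4, -0.2, -0.5]
finger_gap: 0.47
```

```bash
python3 - <<'E'
from h import *
print(tool()[1],row(W([-.157,.02,.15]),down(-93.3)))
E
```

```text
[ 0.58924999 -0.17700014  0.30470418] [-2.99, -17.4, 15.63, 0.27, 0.06, 0.08]
```

>>> send_rows([
  [-3, -1, 3, 0, 0, 0],
  [-3, -4, 6, 0, 0, 0],
  [-3, -8, 9, 0, 0, 0],
  [-3, -11, 12, 0, 0, 0],
  [-3, -14, 15.6, 0, 0, 0],
  [-3, -17.4, 15.6, 0, 0, 0],
  [-3, -17.4, 15.6, 0, 0, 0],
  [-3, -17.4, 15.6, 0, 0, 0],
])

```text
t: 6.9
ee_pos: [0.4423, 0.0072, 0.3361]
tcp_rot: [-2.442, 1.569, 0.651]
ft_force: [0.6, -0.8, -0.4]
finger_gap: 0.469
```

```bash
python3 - <<'E'
from h import *
print(tool()[1:])
d=cam("wrist"); cv2.imwrite("pics/w2.png",d["image"][:,:,::-1])
q=-.31
for x in (-.108,-.157,-.177): print(x,proj(d,W([x,-.065*np.sin(q),.065*np.cos(q)])))
t=cam("top"); cv2.imwrite("pics/t6.png",t["image"][:,:,::-1])
E
```

```text
(array([0.44226567, 0.00719955, 0.33605272]), array([[ 1.28093400e-03, -4.90150646e-02, -9.98797218e-01],
       [ 9.75203175e-04, -9.98797501e-01,  4.90163292e-02],
       [-9.99998704e-01, -1.03681690e-03, -1.23159403e-03]]))
-0.108 [322.43653851 171.30207984]
-0.157 [321.44639694 244.57123439]
-0.177 [321.03992692 272.01616947]
```

View pics/w2.png

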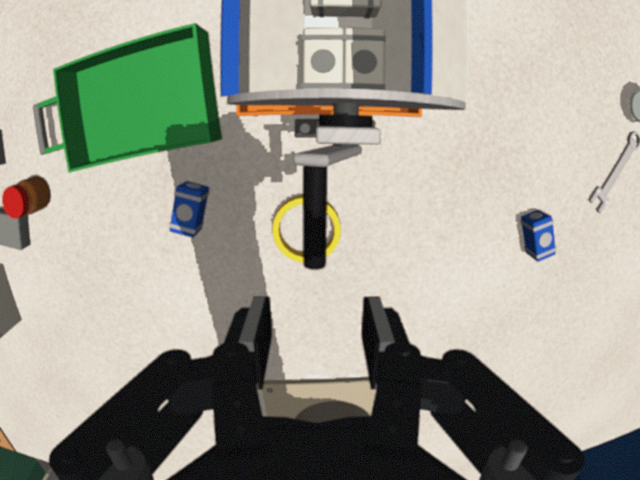

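>>> send_rows([
  [3.5, 0, -0.2, 0, 0, 0],
  [7, 0, -0.2, 0, 0, 0],
  [10, 0, -0.2, 0, 0, 0],
  [10.9, 0, -0.2, 0, 0, 0],
  [10.9, 0, -0.2, 0, 0, 0],
  [10.9, 0, -0.2, 0, 0, 0],
])

```text
t: 7.5
ee_pos: [0.4456, 0.0034, 0.2274]
tcp_rot: [-1.535, 1.569, 1.552]
ft_force: [0.8, -0.6, 0.7]
finger_gap: 0.465
```

>>> send_rows([
  [0, 0, 0, 0, 0, 0],
  [0, 0, 0, 0, 0, 0],
  [0, 0, 0, 0, 0, 0],
  [0, 0, 0, 0, 0, 0],
  [0, 0, 0, 0, 0, 0],
], grip=0, newtons=50)

```text
t: 7.92
ee_pos: [0.4472, 0.0046, 0.2301]
tcp_rot: [-2.589, 1.565, 0.499]
ft_force: [-0.8, 4.5, 6.5]
finger_gap: 0.166
```

```bash
cat >> h.py <<'E'
def crank(q0,q1,n,x=-.155):
    s,p,M=tool(); d=D(p); print("tcp D",d.round(4),"q~",np.arctan2(-d[1],d[2]+.019).round(3),"rad",np.hypot(d[1],d[2]+.019).round(4),s["ft_force"].round(1),s["finger_gap"].round(3),s["t"])
    print([row(W([x,-.065*np.sin(q),.065*np.cos(q)-.019]),down(-93.3),p,M) for q in np.linspace(q0,q1,n+1)[1:]])
E
python3 - <<'E'
from h import *
crank(-.33,-.95,10)
E
```

```text
Traceback (most recent call last):
  File "h.py", line 42, in crank
    s,p,M=tool(); d=D(p); print("tcp D",d.round(4),"q~",np.arctan2(-d[1],d[2]+.019).round(3),"rad",np.hypot(d[1],d[2]+.019).round(4),s["ft_force"].round(1),s["finger_gap"].round(3),s["t"])
                                                                                                                                                            ^^^^^^^^^^^^^^^^^^^^^
AttributeError: 'float' object has no attribute 'round'
```

```bash
sed -i 's/s\["finger_gap"\].round(3)/s["finger_gap"]/' h.py
python3 - <<'E'
from h import *
crank(-.31,-.95,10)
E
```

```text
tcp D [-0.1522  0.0198  0.0451] q~ -0.3 rad 0.0671 [-0.8  4.5  6.5] 0.16649506320411378 7.9167
[[0.36, -0.39, 0.28, 0.21, -0.27, 0.16], [0.53, -0.77, 0.28, 0.21, -0.27, 0.16], [0.72, -1.14, 0.28, 0.21, -0.27, 0.16], [0.93, -1.5, 0.28, 0.21, -0.27, 0.16], [1.17, -1.84, 0.28, 0.21, -0.27, 0.16], [1.42, -2.17, 0.28, 0.21, -0.27, 0.16], [1.7, -2.48, 0.28, 0.21, -0.27, 0.16], [2.0, -2.77, 0.28, 0.21, -0.27, 0.16], [2.31, -3.05, 0.28, 0.21, -0.27, 0.16], [2.64, -3.3, 0.28, 0.21, -0.27, 0.16]]
```

>>> send_rows([
  [0.2, -0.4, 0, 0, 0, 0],
  [0.4, -0.8, 0, 0, 0, 0],
  [0.6, -1.1, 0, 0, 0, 0],
  [0.8, -1.5, 0, 0, 0, 0],
  [1.1, -1.8, 0, 0, 0, 0],
  [1.4, -2.2, 0, 0, 0, 0],
  [1.7, -2.5, 0, 0, 0, 0],
  [2, -2.8, 0, 0, 0, 0],
  [2.3, -3.05, 0, 0, 0, 0],
  [2.6, -3.3, 0, 0, 0, 0],
])

```text
t: 8.75
ee_pos: [0.4493, 0.035, 0.2061]
tcp_rot: [2.985, 1.565, -0.213]
ft_force: [-7.3, -9.7, 8.2]
finger_gap: 0.167
```

```bash
python3 - <<'E'
from h import *
crank(-.92,-1.7,10,-.153)
E
```

```text
tcp D [-0.1519  0.0503  0.0211] q~ -0.899 rad 0.0643 [-7.3 -9.7  8.2] 0.16650305766092183 8.75
[[0.48, -0.43, 0.11, 0.07, -0.31, -0.05], [0.92, -0.69, 0.12, 0.07, -0.31, -0.05], [1.37, -0.91, 0.12, 0.07, -0.31, -0.05], [1.84, -1.1, 0.12, 0.07, -0.31, -0.05], [2.33, -1.25, 0.12, 0.07, -0.31, -0.05], [2.82, -1.36, 0.12, 0.07, -0.31, -0.05], [3.32, -1.43, 0.13, 0.07, -0.31, -0.05], [3.83, -1.47, 0.13, 0.07, -0.31, -0.05], [4.34, -1.46, 0.13, 0.07, -0.31, -0.05], [4.84, -1.42, 0.14, 0.07, -0.31, -0.05]]
```

Turning well, with a radius of 64 mm and moderate forces.

>>> send_rows([
  [0.5, -0.4, 0, 0, 0, 0],
  [0.9, -0.7, 0, 0, 0, 0],
  [1.4, -0.9, 0, 0, 0, 0],
  [1.8, -1.1, 0, 0, 0, 0],
  [2.3, -1.25, 0, 0, 0, 0],
  [2.8, -1.35, 0, 0, 0, 0],
  [3.3, -1.4, 0, 0, 0, 0],
  [3.8, -1.45, 0, 0, 0, 0],
  [4.3, -1.45, 0, 0, 0, 0],
  [4.8, -1.4, 0, 0, 0, 0],
])

```text
t: 9.58
ee_pos: [0.4502, 0.0498, 0.1601]
tcp_rot: [3.016, 1.565, -0.181]
ft_force: [-11.7, 2.9, 11.2]
finger_gap: 0.168
```

```bash
python3 - <<'E'
from h import *
crank(-1.68,-2.4,10,-.153)
E
```

```text
tcp D [-0.1518  0.0651 -0.0249] q~ -1.662 rad 0.0654 [-11.7   2.9  11.2] 0.16803126364125023 9.5833
[[0.58, 0.12, 0.12, 0.12, -0.31, -0.04], [1.03, 0.22, 0.12, 0.12, -0.31, -0.04], [1.48, 0.35, 0.13, 0.12, -0.31, -0.04], [1.92, 0.52, 0.13, 0.12, -0.31, -0.04], [2.35, 0.71, 0.13, 0.12, -0.31, -0.04], [2.76, 0.94, 0.13, 0.12, -0.31, -0.04], [3.15, 1.2, 0.14, 0.12, -0.31, -0.04], [3.52, 1.48, 0.14, 0.12, -0.31, -0.04], [3.87, 1.79, 0.14, 0.12, -0.31, -0.04], [4.2, 2.12, 0.14, 0.12, -0.31, -0.04]]
```

>>> send_rows([
  [0.6, 0.1, 0.1, 0, 0, 0],
  [1, 0.2, 0.1, 0, 0, 0],
  [1.5, 0.35, 0.1, 0, 0, 0],
  [1.9, 0.5, 0.1, 0, 0, 0],
  [2.35, 0.7, 0.1, 0, 0, 0],
  [2.75, 0.95, 0.1, 0, 0, 0],
  [3.15, 1.2, 0.1, 0, 0, 0],
  [3.5, 1.5, 0.1, 0, 0, 0],
  [3.9, 1.8, 0.1, 0, 0, 0],
  [4.2, 2.1, 0.1, 0, 0, 0],
])

```text
t: 10.42
ee_pos: [0.4495, 0.039, 0.1194]
tcp_rot: [-2.224, 1.557, 0.871]
ft_force: [2.9, 47.3, -10.9]
finger_gap: 0.166
```

```bash
python3 - <<'E'
from h import *
crank(-2.4,-3.14,10,-.153)
E
```

```text
tcp D [-0.1518  0.0543 -0.0656] q~ -2.28 rad 0.0716 [  2.9  47.3 -10.9] 0.16604042604947997 10.4167
[[0.43, 1.41, 0.14, 0.61, -0.48, 0.63], [0.71, 1.8, 0.14, 0.61, -0.48, 0.63], [0.95, 2.21, 0.15, 0.61, -0.48, 0.63], [1.17, 2.64, 0.15, 0.61, -0.48, 0.63], [1.36, 3.09, 0.16, 0.61, -0.48, 0.63], [1.51, 3.54, 0.17, 0.61, -0.48, 0.63], [1.63, 4.01, 0.17, 0.61, -0.48, 0.63], [1.72, 4.48, 0.18, 0.61, -0.48, 0.63], [1.76, 4.96, 0.18, 0.61, -0.48, 0.63], [1.78, 5.44, 0.19, 0.61, -0.48, 0.63]]
```

A force of 47 N resists the turn at q≈-2.3. I look before going on.

```bash
python3 - <<'E'
from h import *
s=cam("side"); t=cam("top"); print(tool()[0]["ft_force"])
cv2.imwrite("pics/a7.png",np.hstack([cv2.resize(t["image"][180:300,280:400],None,fx=3.2,fy=3.2),cv2.resize(s["image"][180:300,270:394],None,fx=3.2,fy=3.2)])[:,:,::-1])
E
```

```text
[  5.98936304  41.8591436  -18.3014868 ]
```

View pics/a7.png

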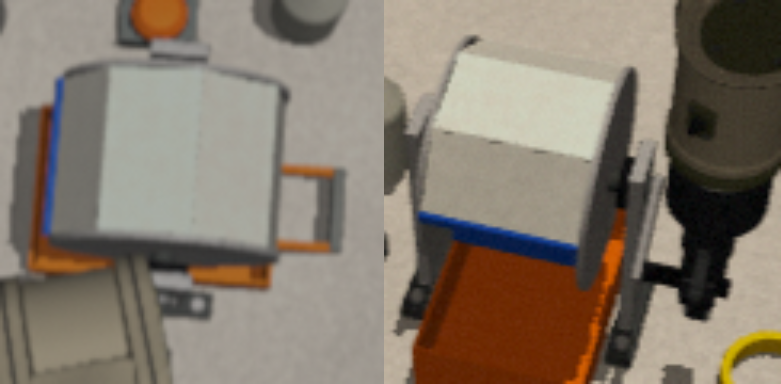

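The force is mainly radial, and the side view shows the fingertips about 30 mm below the pin. So the pin has slid up between the pads and my circle is offset. I regrip it at pad height with more force.

>>> send_rows([
  [0, 0, 0, 0, 0, 0],
  [0, 0, 0, 0, 0, 0],
  [0, 0, 0, 0, 0, 0],
  [-0.5, 0, 0, 0, 0, 0],
  [-1, 0, 0, 0, 0, 0],
  [-1, 0, 0, 0, 0, 0],
], grip=3.5)

```text
t: 11.02
ee_pos: [0.4503, 0.0379, 0.1304]
tcp_rot: [-2.349, 1.556, 0.745]
ft_force: [0.2, 0.8, 0.1]
finger_gap: 0.412
```

```bash
python3 - <<'E'
from h import *
s,p,M=tool(); d=D(p); print(d,s["ft_force"],M.round(3))
w=cam("wrist"); sd=cam("side")
for q in (-2.0,-2.15,-2.3): print(q,proj(w,W([-.177,-.065*np.sin(q),.065*np.cos(q)])),proj(sd,W([-.14,-.065*np.sin(q),.065*np.cos(q)])))
cv2.imwrite("pics/a8.png",np.hstack([cv2.resize(w["image"][150:450,170:470],None,fx=1.4,fy=1.4),cv2.resize(sd["image"][220:300,330:400],None,fx=5,fy=5.25)])[:,:,::-1])
E
```

```text
[-0.1509913   0.05332936 -0.05456755] [0.17776932 0.83414699 0.08465242] [[ 0.011 -0.048 -0.999]
 [ 0.01  -0.999  0.048]
 [-1.    -0.01  -0.01 ]]
-2.0 [303.37163983 398.24612756] [364.12169452 265.75518377]
-2.15 [314.93842889 385.41703509] [364.23377352 266.36164623]
-2.3 [328.26958949 374.56974437] [364.47026866 266.39528602]
```

View pics/a8.png

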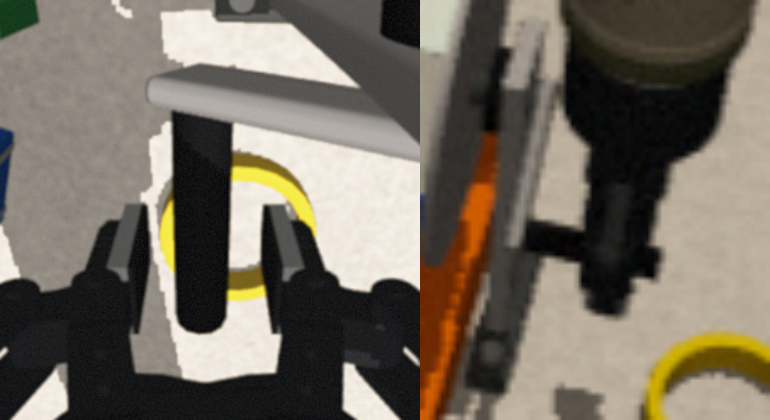

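Pin tip at (314,382) in the wrist view gives q≈-2.17, and the pin is centred between the pads.

>>> send_rows([
  [0, 0, 0, 0, 0, 0],
  [0, 0, 0, 0, 0, 0],
  [0, 0, 0, 0, 0, 0],
  [0, 0, 0, 0, 0, 0],
], grip=0, newtons=100)

```text
t: 11.45
ee_pos: [0.4499, 0.0388, 0.1296]
tcp_rot: [-2.266, 1.556, 0.828]
ft_force: [-0.8, 5.3, 2.5]
finger_gap: 0.159
```

```bash
python3 - <<'E'
from h import *
crank(-2.17,-2.7,8,-.151)
E
```

```text
tcp D [-0.1515  0.0542 -0.0554] q~ -2.163 rad 0.0653 [-0.8  5.3  2.5] 0.15862605439055213 11.45
[[0.37, 0.31, -0.04, 0.57, -0.53, 0.64], [0.69, 0.59, -0.04, 0.57, -0.53, 0.64], [1.0, 0.89, -0.03, 0.57, -0.53, 0.64], [1.29, 1.21, -0.03, 0.57, -0.53, 0.64], [1.55, 1.55, -0.02, 0.57, -0.53, 0.64], [1.79, 1.91, -0.02, 0.57, -0.53, 0.64], [2.01, 2.28, -0.01, 0.57, -0.53, 0.64], [2.2, 2.66, -0.0, 0.57, -0.53, 0.64]]
```

>>> send_rows([
  [0.35, 0.3, 0, 0, 0, 0],
  [0.7, 0.6, 0, 0, 0, 0],
  [1, 0.9, 0, 0, 0, 0],
  [1.3, 1.2, 0, 0, 0, 0],
  [1.55, 1.55, 0, 0, 0, 0],
  [1.8, 1.9, 0, 0, 0, 0],
  [2, 2.3, 0, 0, 0, 0],
  [2.2, 2.65, 0, 0, 0, 0],
])

```text
t: 12.12
ee_pos: [0.4488, 0.0171, 0.1065]
tcp_rot: [-2.096, 1.552, 1.003]
ft_force: [4.5, 24.4, -7.5]
finger_gap: 0.152
```

```bash
python3 - <<'E'
from h import *
crank(-2.65,-3.1,8,-.151)
E
```

```text
tcp D [-0.1513  0.0325 -0.0785] q~ -2.642 rad 0.0678 [ 4.5 24.4 -7.5] 0.1517538241727761 12.1167
[[-0.07, 0.51, -0.02, 0.83, -0.54, 0.94], [0.07, 0.85, -0.02, 0.83, -0.54, 0.94], [0.19, 1.19, -0.01, 0.83, -0.54, 0.94], [0.29, 1.54, -0.0, 0.83, -0.54, 0.94], [0.37, 1.9, 0.0, 0.83, -0.54, 0.94], [0.43, 2.26, 0.01, 0.83, -0.54, 0.94], [0.47, 2.62, 0.01, 0.83, -0.54, 0.94], [0.49, 2.99, 0.02, 0.83, -0.54, 0.94]]
```

>>> send_rows([
  [-0.05, 0.5, 0, 0, 0, 0],
  [0.05, 0.85, 0, 0, 0, 0],
  [0.15, 1.2, 0, 0, 0, 0],
  [0.2, 1.55, 0, 0, 0, 0],
  [0.3, 1.9, 0, 0, 0, 0],
  [0.35, 2.25, 0, 0, 0, 0],
  [0.4, 2.6, 0, 0, 0, 0],
  [0.4, 3, 0, 0, 0, 0],
  [0.4, 3, 0, 0, 0, 0],
  [0.4, 3, 0, 0, 0, 0],
])

```text
t: 12.95
ee_pos: [0.4473, -0.012, 0.1]
tcp_rot: [-2.015, 1.551, 1.083]
ft_force: [11.8, 5.8, -24.1]
finger_gap: 0.153
```

```bash
python3 - <<'E'
from h import *
crank(-3.1,-2.2,10,-.151)
s=cam("side"); t=cam("top")
cv2.imwrite("pics/a9.png",np.hstack([cv2.resize(t["image"][180:300,280:400],None,fx=3.2,fy=3.2),cv2.resize(s["image"][180:300,270:394],None,fx=3.2,fy=3.2)])[:,:,::-1])
E
```

```text
tcp D [-0.1512  0.0033 -0.085 ] q~ -3.091 rad 0.066 [ 11.8   5.8 -24.1] 0.15285386945406254 12.95
[[-0.14, -0.52, -0.02, 0.78, -0.49, 1.05], [-0.23, -1.1, -0.03, 0.78, -0.49, 1.05], [-0.38, -1.67, -0.04, 0.78, -0.49, 1.05], [-0.57, -2.22, -0.05, 0.78, -0.49, 1.05], [-0.82, -2.75, -0.06, 0.78, -0.49, 1.05], [-1.1, -3.26, -0.07, 0.78, -0.49, 1.05], [-1.44, -3.74, -0.08, 0.78, -0.49, 1.05], [-1.81, -4.19, -0.09, 0.78, -0.49, 1.05], [-2.23, -4.6, -0.1, 0.78, -0.49, 1.05], [-2.68, -4.97, -0.11, 0.78, -0.49, 1.05]]
```

View pics/a9.png

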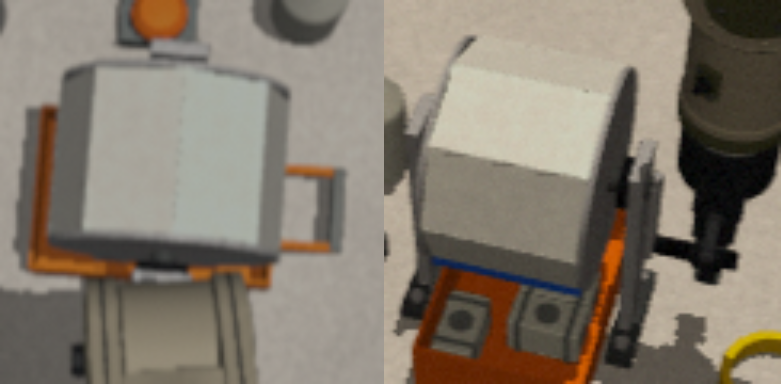

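Two white bodies are visible in the tray at (460,320) and (550,310); the third must be under the drum. I crank back.

>>> send_rows([
  [-0.1, -0.5, 0, 0, 0, 0],
  [-0.2, -1.1, 0, 0, 0, 0],
  [-0.4, -1.7, 0, 0, 0, 0],
  [-0.6, -2.2, 0, 0, 0, 0],
  [-0.8, -2.75, 0, 0, 0, 0],
  [-1.1, -3.25, 0, 0, 0, 0],
  [-1.4, -3.7, 0, 0, 0, 0],
  [-1.8, -4.2, 0, 0, 0, 0],
  [-2.2, -4.6, 0, 0, 0, 0],
  [-2.7, -5, 0, 0, 0, 0],
])

```text
t: 13.88
ee_pos: [0.448, 0.0366, 0.127]
tcp_rot: [-1.889, 1.553, 1.207]
ft_force: [-14.9, -5.6, 0.8]
finger_gap: 0.153
```

```bash
python3 - <<'E'
from h import *
crank(-2.25,-1.5,10,-.151)
E
```

```text
tcp D [-0.1532  0.0519 -0.058 ] q~ -2.215 rad 0.0649 [-14.9  -5.6   0.8] 0.15267739425351576 13.8833
[[-0.2, -0.16, -0.23, 0.68, -0.32, 0.99], [-0.61, -0.43, -0.23, 0.68, -0.32, 0.99], [-1.04, -0.67, -0.24, 0.68, -0.32, 0.99], [-1.48, -0.87, -0.24, 0.68, -0.32, 0.99], [-1.93, -1.04, -0.25, 0.68, -0.32, 0.99], [-2.4, -1.18, -0.25, 0.68, -0.32, 0.99], [-2.88, -1.28, -0.25, 0.68, -0.32, 0.99], [-3.36, -1.34, -0.26, 0.68, -0.32, 0.99], [-3.85, -1.37, -0.26, 0.68, -0.32, 0.99], [-4.34, -1.37, -0.26, 0.68, -0.32, 0.99]]
```

>>> send_rows([
  [-0.3, -0.2, -0.1, 0, 0, 0],
  [-0.6, -0.4, -0.1, 0, 0, 0],
  [-1, -0.65, -0.1, 0, 0, 0],
  [-1.5, -0.85, -0.1, 0, 0, 0],
  [-1.9, -1.05, -0.1, 0, 0, 0],
  [-2.4, -1.2, -0.1, 0, 0, 0],
  [-2.9, -1.3, -0.1, 0, 0, 0],
  [-3.4, -1.35, -0.1, 0, 0, 0],
  [-3.85, -1.35, -0.1, 0, 0, 0],
  [-4.35, -1.35, -0.1, 0, 0, 0],
])

```text
t: 14.72
ee_pos: [0.4492, 0.0501, 0.171]
tcp_rot: [-1.889, 1.552, 1.208]
ft_force: [35.6, 0.1, -25.4]
finger_gap: 0.148
```

```bash
python3 - <<'E'
from h import *
crank(-1.52,-.75,10,-.153)
E
```

```text
tcp D [-0.1528  0.0654 -0.014 ] q~ -1.494 rad 0.0656 [ 35.6   0.1 -25.4] 0.14773829216868892 14.7167
[[-0.33, 0.09, 0.02, 0.76, -0.33, 1.02], [-0.82, 0.16, 0.02, 0.76, -0.33, 1.02], [-1.31, 0.27, 0.01, 0.76, -0.33, 1.02], [-1.79, 0.42, 0.01, 0.76, -0.33, 1.02], [-2.25, 0.61, 0.01, 0.76, -0.33, 1.02], [-2.7, 0.83, 0.01, 0.76, -0.33, 1.02], [-3.13, 1.08, 0.01, 0.76, -0.33, 1.02], [-3.54, 1.37, 0.02, 0.76, -0.33, 1.02], [-3.93, 1.69, 0.02, 0.76, -0.33, 1.02], [-4.29, 2.03, 0.02, 0.76, -0.33, 1.02]]
```

>>> send_rows([
  [-0.4, 0.1, 0, 0, 0, 0],
  [-0.8, 0.15, 0, 0, 0, 0],
  [-1.3, 0.25, 0, 0, 0, 0],
  [-1.8, 0.4, 0, 0, 0, 0],
  [-2.25, 0.6, 0, 0, 0, 0],
  [-2.7, 0.85, 0, 0, 0, 0],
  [-3.15, 1.1, 0, 0, 0, 0],
  [-3.55, 1.4, 0, 0, 0, 0],
  [-3.9, 1.7, 0, 0, 0, 0],
  [-4.3, 2, 0, 0, 0, 0],
])

```text
t: 15.55
ee_pos: [0.4484, 0.0364, 0.2161]
tcp_rot: [-1.863, 1.544, 1.241]
ft_force: [-27.0, 23.1, 22.1]
finger_gap: 0.148
```

```bash
python3 - <<'E'
from h import *
crank(-.8,0.03,10,-.153)
t=cam("top"); s=cam("side"); w=cam("wrist")
for q in (-.6,-.7,-.8,-.9,-1): print(q,proj(w,W([-.177,-.065*np.sin(q),.065*np.cos(q)])).round())
g=cv2.cvtColor(w["image"],cv2.COLOR_RGB2GRAY)
print([ (int(v),np.nonzero(g[v,270:370]<45)[0][[0,-1]]+270) for v in range(250,330,8) if (g[v,270:370]<45).any()])
E
```

```text
tcp D [-0.1528  0.0516  0.0311] q~ -0.8 rad 0.072 [-27.   23.1  22.1] 0.1484491436562025 15.55
[[0.09, 0.9, 0.04, 1.15, -0.43, 1.49], [-0.26, 1.31, 0.04, 1.15, -0.43, 1.49], [-0.57, 1.75, 0.05, 1.15, -0.43, 1.49], [-0.85, 2.21, 0.06, 1.15, -0.43, 1.49], [-1.08, 2.7, 0.06, 1.15, -0.43, 1.49], [-1.28, 3.2, 0.07, 1.15, -0.43, 1.49], [-1.43, 3.72, 0.08, 1.15, -0.43, 1.49], [-1.54, 4.24, 0.09, 1.15, -0.43, 1.49], [-1.6, 4.78, 0.1, 1.15, -0.43, 1.49], [-1.62, 5.32, 0.11, 1.15, -0.43, 1.49]]
-0.6 [350. 387.]
-0.7 [337. 381.]
-0.8 [327. 375.]
-0.9 [317. 368.]
-1 [309. 361.]
[(250, array([298, 335])), (258, array([298, 335])), (266, array([298, 334])), (274, array([298, 334])), (282, array([299, 334])), (290, array([298, 334])), (298, array([297, 334])), (306, array([298, 335])), (314, array([270, 363])), (322, array([270, 365]))]
```

The pin has slipped about 10 mm towards the fingertips, with the true q≈-0.9. I regrip again, 1 cm lower.

>>> send_rows([
  [0, 0, 0, 0, 0, 0],
  [0, 0, 0, 0, 0, 0],
  [0, 0, 0, 0, 0, 0],
  [0.5, 0, 0, 0.5, 0, 1.5],
  [1, 0, 0, 0.5, 0, 1.5],
  [1, 0, 0, 0.5, 0, 1.5],
], grip=3.5)

```text
t: 16.2
ee_pos: [0.4482, 0.0359, 0.206]
tcp_rot: [2.982, 1.564, -0.206]
ft_force: [0.9, -0.4, 0.4]
finger_gap: 0.406
```

>>> send_rows([
  [0, 0, 0, 0, 0, 0],
  [0, 0, 0, 0, 0, 0],
  [0, 0, 0, 0, 0, 0],
  [0, 0, 0, 0, 0, 0],
], grip=0, newtons=120)

```text
t: 16.53
ee_pos: [0.4482, 0.0358, 0.2061]
tcp_rot: [3.024, 1.564, -0.165]
ft_force: [-0.9, 0.7, 1.3]
finger_gap: 0.148
```

```bash
python3 - <<'E'
from h import *
crank(-.87,-.3,7,-.153)
E
```

```text
tcp D [-0.153   0.051   0.0211] q~ -0.905 rad 0.0649 [-0.9  0.7  1.3] 0.1481929598895764 16.5333
[[-0.57, 0.49, 0.0, 0.63, -0.41, -0.05], [-0.93, 0.88, 0.01, 0.63, -0.41, -0.05], [-1.26, 1.3, 0.01, 0.63, -0.41, -0.05], [-1.55, 1.74, 0.01, 0.63, -0.41, -0.05], [-1.81, 2.2, 0.01, 0.63, -0.41, -0.05], [-2.02, 2.69, 0.02, 0.63, -0.41, -0.05], [-2.2, 3.18, 0.02, 0.63, -0.41, -0.05]]
```

>>> send_rows([
  [-0.4, 0.4, 0, 0, 0, 0],
  [-0.85, 0.85, 0, 0, 0, 0],
  [-1.25, 1.3, 0, 0, 0, 0],
  [-1.55, 1.75, 0, 0, 0, 0],
  [-1.8, 2.2, 0, 0, 0, 0],
  [-2, 2.7, 0, 0, 0, 0],
  [-2.2, 3.2, 0, 0, 0, 0],
])

```text
t: 17.12
ee_pos: [0.4466, 0.0084, 0.2298]
tcp_rot: [-2.57, 1.562, 0.529]
ft_force: [-8.6, 19.3, 13.6]
finger_gap: 0.147
```

```bash
python3 - <<'E'
from h import *
crank(-.32,0.05,6,-.153)
E
```

```text
tcp D [-0.153   0.0236  0.0448] q~ -0.355 rad 0.068 [-8.6 19.3 13.6] 0.1470760405057422 17.1167
[[0.09, 0.7, 0.01, 0.87, -0.44, 0.28], [-0.0, 1.09, 0.02, 0.87, -0.44, 0.28], [-0.07, 1.49, 0.02, 0.87, -0.44, 0.28], [-0.11, 1.88, 0.03, 0.87, -0.44, 0.28], [-0.13, 2.28, 0.04, 0.87, -0.44, 0.28], [-0.13, 2.69, 0.04, 0.87, -0.44, 0.28]]
```

>>> send_rows([
  [0.1, 0.6, 0, 0, 0, 0],
  [0, 1.1, 0, 0, 0, 0],
  [-0.1, 1.5, 0, 0, 0, 0],
  [-0.1, 1.9, 0, 0, 0, 0],
  [-0.1, 2.3, 0, 0, 0, 0],
  [-0.1, 2.6, 0, 0, 0, 0],
  [-0.1, 2.6, 0, 0, 0, 0],
])

```text
t: 17.7
ee_pos: [0.4454, -0.0126, 0.2361]
tcp_rot: [-2.284, 1.556, 0.818]
ft_force: [-28.3, 19.4, 49.8]
finger_gap: 0.146
```

>>> send_rows([
  [0, 0, 0, 0, 0, 0],
  [0, 0, 0, 0, 0, 0],
  [0, 0, 0, 0, 0, 0],
  [-3, 0, 0, 0, 0, 0],
  [-6, 0, 0, 0, 0, 0],
  [-9, 0, 0, 0, 0, 0],
  [-11, 0, 0, 0, 0, 0],
  [-11, 0, 0, 0, 0, 0],
], grip=4)

```text
t: 18.37
ee_pos: [0.4457, -0.0144, 0.3498]
tcp_rot: [-2.53, 1.553, 0.572]
ft_force: [-0.3, -0.5, -0.2]
finger_gap: 0.471
```

```bash
python3 - <<'E'
from h import *
s,p,M=tool(); print(p,D(p),s["t"])
w=cam("wrist"); t=cam("top"); sd=cam("side")
for q in (-.1,0,.1): print(q,proj(w,W([-.177,-.065*np.sin(q),.065*np.cos(q)])).round())
for n,d in (("t",t),("s",sd)):
  for b in blobs(d,"blue",60): print(n,np.round(cv2.minAreaRect(b)[0]),np.round(cv2.minAreaRect(b)[1]),onz(d,*cv2.minAreaRect(b)[0],.04)[:2].round(3))
cv2.imwrite("pics/w3.png",w["image"][:,:,::-1]); cv2.imwrite("pics/t3.png",t["image"][:,:,::-1])
b=W([0.0,-.15,0]); print("bar",b,row([b[0],b[1],.33],down(-93.3)))
E
```

```text
[ 0.44566554 -0.01438648  0.34976844] [-0.15263525  0.0008286   0.16476844] 18.3667
-0.1 [311. 273.]
0 [320. 274.]
0.1 [329. 274.]
t [600. 239.] [82. 59.] [ 0.624 -0.788]
t [ 48. 351.] [49. 14.] [0.277 0.742]
t [434. 330.] [23. 13.] [ 0.357 -0.315]
t [258. 304.] [13. 22.] [0.418 0.176]
t [306. 226.] [ 5. 49.] [0.639 0.048]
t [359. 229.] [ 5. 47.] [ 0.634 -0.103]
t [264. 168.] [11. 11.] [0.806 0.175]
s [348. 111.] [55. 45.] [ 0.636 -0.761]
s [368. 344.] [26. 19.] [0.419 0.189]
s [411. 209.] [16. 20.] [ 0.356 -0.295]
s [321. 196.] [47.  5.] [ 0.64  -0.294]
s [230. 282.] [13. 12.] [0.814 0.085]
s [308. 233.] [50.  3.] [ 0.647 -0.13 ]
bar [ 0.5893654  -0.17375127  0.185     ] [1.46, 15.38, -15.13, 1.02, -0.47, 0.62]
```

View pics/w3.png

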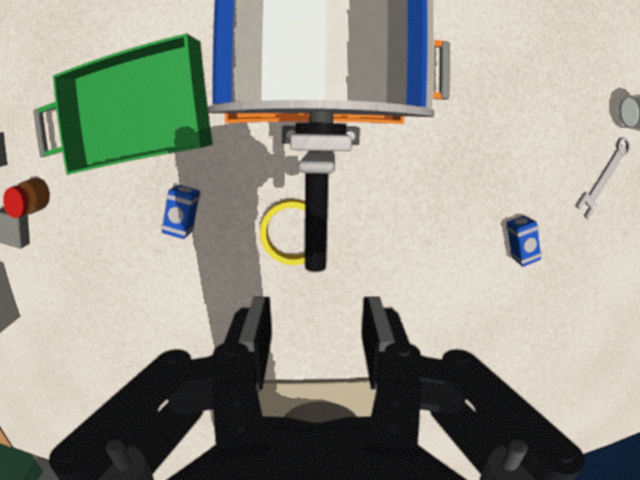

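The port is up (q≈-0.05), the drum's visible inside is empty, and both blue bodies are where they were. Now over to the tray's bar.

>>> send_rows([
  [0, 3.5, -2, 0, 0, 0],
  [0, 7, -4, 0, 0, 0],
  [0, 10.5, -7, 1, -0.5, 0.6],
  [0, 14, -10, 1, -0.5, 0.6],
  [0, 15.4, -13, 1, -0.5, 0.6],
  [3, 15.4, -15.1, 1, -0.5, 0.6],
  [6, 15.4, -15.1, 1, -0.5, 0.6],
  [9, 15.4, -15.1, 1, -0.5, 0.6],
  [12, 15.4, -15.1, 1, -0.5, 0.6],
  [12, 15.4, -15.1, 1, -0.5, 0.6],
])

```text
t: 19.35
ee_pos: [0.5863, -0.1722, 0.2162]
tcp_rot: [-0.209, 1.558, 2.876]
ft_force: [0.0, -0.5, -1.5]
finger_gap: 0.469
```

```bash
python3 - <<'E'
from h import *
s,p,M=tool(); print(p,D(p),M.round(3))
w=cam("wrist")
print("pred bar ends",[proj(w,W([x,-.15,-.151])).round() for x in (-.038,0,.038)], "scale px/mm", (proj(w,W([0,-.15,-.151]))-proj(w,W([0,-.16,-.151])))/10)
for b in blobs(w,"orange",60): print(cv2.boundingRect(b))
# grey bar: low saturation, mid-gray columns near prediction
hsv=cv2.cvtColor(w["image"],cv2.COLOR_RGB2HSV)
c=proj(w,W([0,-.15,-.151])).astype(int)
for v in range(c[1]-70,c[1]+71,14): print(v,"".join("O" if (h<18 and S>150) else ("." if V>170 else ("g" if V>60 else "#")) for h,S,V in hsv[v,c[0]-60:c[0]+60:2]))
E
```

```text
[ 0.58634328 -0.17218548  0.21624493] [-0.00310724 -0.14861077  0.03124493] [[-0.013 -0.057 -0.998]
 [ 0.003 -0.998  0.057]
 [-1.    -0.003  0.013]]
pred bar ends [array([319., 243.]), array([319., 204.]), array([320., 162.])] scale px/mm [-1.11050152 -0.00340733]
(48, 120, 269, 165)
(108, 5, 50, 52)
133 Og..........................................................
147 OO..........................................................
161 OOOOOOOOOOOOOOOOOOOOOOOOOOOOOgggggg.........................
175 OOgggggggggggggggg...gggggggggggggg.........................
189 OOOgggggggggggggggggggggggggggggggg.........................
203 OOOggg..................ggggggggggg.........................
217 OOOg.....................gggggggggg.........................
231 OOOOggggggggggggggggggggggggggggggg.........................
245 OOOO........................................................
259 OOOOg.......................................................
273 OOg.........................................................
```

>>> send_rows([
  [4, 0.2, -0.3, 0, 0, 0],
  [8, 0.3, -0.3, 0, 0, 0],
  [12, 0.3, -0.3, 0, 0, 0],
  [16, 0.3, -0.3, 0, 0, 0],
  [19.4, 0.3, -0.3, 0, 0, 0],
  [19.4, 0.3, -0.3, 0, 0, 0],
  [19.4, 0.3, -0.3, 0, 0, 0],
])

```text
t: 19.98
ee_pos: [0.5887, -0.1752, 0.0268]
tcp_rot: [-0.215, 1.56, 2.87]
ft_force: [0.3, 0.5, 0.5]
finger_gap: 0.468
```

>>> send_rows([
  [0, 0, 0, 0, 0, 0],
  [0, 0, 0, 0, 0, 0],
  [0, 0, 0, 0, 0, 0],
  [0, 0, 0, 0, 0, 0],
  [0, 0, 0, 0, 0, 0],
], grip=0, newtons=80)

```text
t: 20.4
ee_pos: [0.5909, -0.176, 0.0304]
tcp_rot: [-0.133, 1.566, 2.952]
ft_force: [-1.2, -0.8, 9.9]
finger_gap: 0.107
```

```bash
python3 - <<'E'
from h import *
s,p,M=tool(); print(p,D(p),s["ft_force"],s["finger_gap"],M[:,1])
b=W([0,-.222-.162,0]); print(row([b[0],b[1],p[2]],M))
E
```

```text
[ 0.59090912 -0.17602403  0.03043602] [ 0.00167199 -0.15218013 -0.15456398] [-1.15961604 -0.81170119  9.8564101 ] 0.1070455908709176 [-5.70896413e-02 -9.98368837e-01 -6.61813104e-04]
[-0.01, 23.18, 0.18, 0.0, 0.0, 0.0]
```

>>> send_rows([
  [0, 1.5, 0, 0, 0, 0],
  [0, 3.5, 0, 0, 0, 0],
  [0, 6, 0.05, 0, 0, 0],
  [0, 8.5, 0.05, 0, 0, 0],
  [0, 11, 0.1, 0, 0, 0],
  [0, 13.5, 0.1, 0, 0, 0],
  [0, 16, 0.1, 0, 0, 0],
  [0, 18.5, 0.1, 0, 0, 0],
  [0, 21, 0.2, 0, 0, 0],
  [0, 23.4, 0.2, 0, 0, 0],
])

```text
t: 21.23
ee_pos: [0.5758, -0.4105, 0.0317]
tcp_rot: [-0.186, 1.567, 2.899]
ft_force: [-0.3, 1.9, -2.0]
finger_gap: 0.115
```

>>> send_rows([
  [0, 0, 0, 0, 0, 0],
  [0, 0, 0, 0, 0, 0],
  [0, 0, 0, 0, 0, 0],
  [0, 0, 0, 0, 0, 0],
  [-4, 0, 0, 0, 0, 0],
  [-8, 0, 0, 0, 0, 0],
  [-12, 0, 0, 0, 0, 0],
  [-16, 0, 0, 0, 0, 0],
  [-20, 0, 0, 0, 0, 0],
], grip=4)

```text
t: 21.98
ee_pos: [0.5769, -0.409, 0.2345]
tcp_rot: [-0.256, 1.568, 2.83]
ft_force: [0.5, -0.0, -0.2]
finger_gap: 0.467
```

```bash
python3 - <<'E'
from h import *
s,p,M=tool(); print(p,D(p),s["ft_force"],s["finger_gap"],s["t"])
t=cam("top"); w=cam("wrist"); sd=cam("side")
for b in blobs(t,"orange")[:1]:
    b=b.reshape(-1,2)
    for col in range(b[:,0].min(),b[:,0].max(),9):
        v=b[b[:,0]==col][:,1]; print(col,[D(onz(t,col,y,.056))[:2].round(4).tolist() for y in (v.min(),v.max()+1)])
for b in blobs(t,"blue",100): q=cv2.minAreaRect(b); print(np.round(q[0]),onz(t,*q[0],.04)[:2].round(3),[onz(t,*c,.04)[:2].round(3).tolist() for c in cv2.boxPoints(q)] if cv2.contourArea(b)<300 else "")
cv2.imwrite("pics/a10.png",np.hstack([cv2.resize(t["image"][180:300,280:470],None,fx=2.2,fy=2.2),cv2.resize(w["image"][0:360,0:480],None,fx=.75,fy=.7333)])[:,:,::-1])
E
```

```text
[ 0.57694728 -0.40904964  0.23446261] [ 0.00114719 -0.38562304  0.04946261] [ 0.53111614 -0.04810124 -0.18380284] 0.4666363886502365 21.9833
375 [[-0.0445, -0.1262], [-0.0751, -0.1282]]
384 [[0.0676, -0.1445], [-0.0758, -0.1533]]
393 [[0.0157, -0.1729], [-0.0711, -0.178]]
[602. 240.] [ 0.621 -0.794] 
[ 48. 351.] [0.277 0.742] 
[434. 330.] [ 0.357 -0.315] [[0.38, -0.288], [0.392, -0.322], [0.334, -0.341], [0.322, -0.308]]
[258. 304.] [0.418 0.176] [[0.394, 0.201], [0.452, 0.184], [0.441, 0.151], [0.384, 0.167]]
[366. 233.] [ 0.625 -0.125] [[0.556, -0.115], [0.695, -0.122], [0.694, -0.135], [0.556, -0.127]]
[319. 225.] [0.644 0.011] [[0.573, 0.022], [0.717, 0.011], [0.716, 0.0], [0.572, 0.012]]
```

View pics/a10.png

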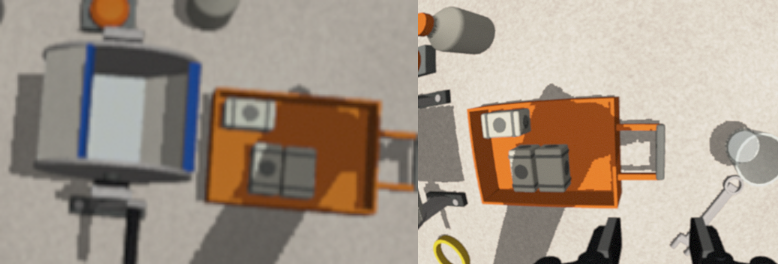

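All three whites are in the tray (at (250,113) and the pair at (265–300,170)), and the drum is empty. But the drum has turned to positive q (edges at top px 319 and 366), probably brushed by the gripper on the way down. I measure it and crank back.

```bash
cat >> h.py <<'E'
def portq():
    t,s=cam("top"),cam("side"); P=[]
    for d in (t,s):
        c=[]
        for b in blobs(d,"blue",20):
            (u,v),(a,bb),_=cv2.minAreaRect(b)
            if max(a,bb)>35 and min(a,bb)<9: c.append((onz(d,u,v,.23)[1],(u,v)))
        P.append([x[1] for x in sorted(c)])
    print(P)
    if len(P[0])==2==len(P[1]):
        L,U=[tri(t,P[0][i],s,P[1][i]) for i in (0,1)]; e=D(U[0])-D(L[0]); print(D(L[0]).round(3),D(U[0]).round(3),L[1],U[1],"q",np.arctan2(e[2],e[1]))
E
python3 - <<'E'
from h import *
portq()
p=tool()[1]; q=.33
print(row(W([-.153,-.065*np.sin(q),.165]),down(-93.3)), row(W([-.153,-.065*np.sin(q),.065*np.cos(q)-.019]),down(-93.3)))
E
```

```text
[[(366.4712829589844, 232.93142700195312), (318.72882080078125, 225.07672119140625)], [(322.3653869628906, 198.17308044433594), (311.2618103027344, 217.1568603515625)]]
[ 0.005 -0.083  0.033] [0.003 0.035 0.083] 0.004127522148544164 0.0010271592543486027 q 0.4018808656785844
[-11.75, -36.55, 15.38, 0.13, 0.22, 0.06] [0.5, -36.54, 15.33, 0.13, 0.22, 0.06]
```

>>> send_rows([
  [-4, 0, 0, 0, 0, 0],
  [-8, -2, 3, 0, 0, 0],
  [-11.7, -6, 6, 0, 0, 0],
  [-11.7, -10, 9, 0, 0, 0],
  [-11.7, -14, 12, 0, 0, 0],
  [-11.7, -18, 15, 0, 0, 0],
  [-11.7, -22, 15.4, 0, 0, 0],
  [-11.7, -26, 15.4, 0, 0, 0],
  [-11.7, -30, 15.4, 0, 0, 0],
  [-11.7, -34, 15.4, 0, 0, 0],
])

```text
t: 23.07
ee_pos: [0.4409, -0.0992, 0.348]
tcp_rot: [-0.117, 1.565, 2.969]
ft_force: [1.5, 1.2, 0.1]
finger_gap: 0.466
```

>>> send_rows([
  [0, -1, 0, 0, 0, 0],
  [0, -1, 0, 0, 0, 0],
  [0, -1, 0, 0, 0, 0],
])

```text
t: 23.32
ee_pos: [0.4411, -0.0888, 0.3469]
tcp_rot: [-0.069, 1.563, 3.019]
ft_force: [0.6, -0.4, 0.4]
finger_gap: 0.47
```

```bash
python3 - <<'E'
from h import *
portq()
w=cam("wrist"); g=cv2.cvtColor(w["image"],cv2.COLOR_RGB2GRAY); p=tool()[1]; print(D(p))
for q in (.3,.4,.5): print(q,proj(w,W([-.177,-.065*np.sin(q),.065*np.cos(q)])).round())
for v in (200,220,240,255): x=np.nonzero(g[v]<40)[0]; print(v,x[:1],x[-1:],np.median(x) if len(x) else "")
q=.4; print(row(W([-.153,-.065*np.sin(q),.065*np.cos(q)-.019]),down(-93.3)))
E
```

```text
[[(366.7721862792969, 228.41815185546875), (318.72882080078125, 225.07672119140625)], [(322.3489685058594, 198.23361206054688), (311.2618103027344, 217.1568603515625)]]
[ 0.01  -0.083  0.033] [0.003 0.035 0.083] 0.00697574343903726 0.0010271592543486027 q 0.40252621002791894
[-0.15264415 -0.07552769  0.16225589]
0.3 [240. 270.]
0.4 [249. 269.]
0.5 [258. 267.]
200 [6] [251] 241.0
220 [136] [468] 241.0
240 [235] [472] 247.5
255 [236] [254] 245.0
[12.14, -5.01, -0.05, -0.01, 0.41, 0.06]
```

>>> send_rows([
  [0, -3, 0, 0, 0.4, 0],
  [0, -5.1, 0, 0, 0.4, 0],
  [0, -5.2, 0, 0, 0.4, 0],
  [3, -5.2, 0, 0, 0.4, 0],
  [6, -5.2, 0, 0, 0.4, 0],
  [9, -5.2, 0, 0, 0.4, 0],
  [12, -5.2, 0, 0, 0.4, 0],
  [12.2, -5.2, 0, 0, 0.4, 0],
  [12.2, -5.2, 0, 0, 0.4, 0],
])

```text
t: 24.22
ee_pos: [0.4426, -0.0395, 0.2245]
tcp_rot: [-0.38, 1.567, 2.702]
ft_force: [0.4, 0.2, 0.3]
finger_gap: 0.467
```

>>> send_rows([
  [0, 0, 0, 0, 0, 0],
  [0, 0, 0, 0, 0, 0],
  [0, 0, 0, 0, 0, 0],
  [0, 0, 0, 0, 0, 0],
], grip=0, newtons=100)

```text
t: 24.55
ee_pos: [0.4436, -0.0399, 0.2264]
tcp_rot: [-0.852, 1.57, 2.23]
ft_force: [-1.4, -2.0, 7.6]
finger_gap: 0.153
```

```bash
python3 - <<'E'
from h import *
crank(.38,0,6,-.153)
E
```

```text
tcp D [-0.1533 -0.0248  0.0414] q~ 0.39 rad 0.0653 [-1.4 -2.   7.6] 0.15299404873922146 24.55
[[-0.14, -0.46, -0.02, -0.12, 0.04, 0.04], [-0.25, -0.85, -0.02, -0.12, 0.04, 0.04], [-0.34, -1.25, -0.02, -0.12, 0.04, 0.04], [-0.41, -1.66, -0.02, -0.12, 0.04, 0.04], [-0.45, -2.07, -0.02, -0.12, 0.04, 0.04], [-0.46, -2.48, -0.02, -0.12, 0.04, 0.04]]
```

Turn to zero, then release. I lift slowly, fully open, to avoid dragging the pin.

>>> send_rows([
  [-0.1, -0.4, 0, 0, 0, 0],
  [-0.25, -0.85, 0, 0, 0, 0],
  [-0.35, -1.25, 0, 0, 0, 0],
  [-0.4, -1.65, 0, 0, 0, 0],
  [-0.45, -2.1, 0, 0, 0, 0],
  [-0.45, -2.6, 0, 0, 0, 0],
  [-0.45, -2.7, 0, 0, 0, 0],
])

```text
t: 25.13
ee_pos: [0.4451, -0.0157, 0.2339]
tcp_rot: [1.736, 1.567, -1.468]
ft_force: [-15.1, -10.1, 23.5]
finger_gap: 0.151
```

>>> send_rows([
  [0, 0, 0, 0, 0, 0],
  [0, 0, 0, 0, 0, 0],
  [0, 0, 0, 0, 0, 0],
  [0, 0, 0, 0, 0, 0],
  [-3, 0, 0, 0, 0, 0],
  [-6, 0, 0, 0, 0, 0],
  [-9, 0, 0, 0, 0, 0],
  [-12, 0, 0, 0, 0, 0],
], grip=5)

```text
t: 25.8
ee_pos: [0.4448, -0.0149, 0.3552]
tcp_rot: [1.672, 1.567, -1.531]
ft_force: [0.7, -0.2, -0.1]
finger_gap: 0.583
```

```bash
python3 - <<'E'
from h import *
portq(); print(tool()[1])
# blue 1 (+y): long axis and grasp
for n in ("top","side"):
    d=cam(n)
    for b in blobs(d,"blue",100):
        if cv2.contourArea(b)<420:
            q=cv2.minAreaRect(b); print(n,np.round(q[0]),onz(d,*q[0],.03)[:2].round(3))
print(row([.418,.176,.16],down(74-90)))
E
```

```text
[[(360.1116943359375, 226.93653869628906), (306.921630859375, 224.599609375)], [(321.576904296875, 195.61537170410156), (307.58782958984375, 231.59022521972656)]]
[ 0.008 -0.064  0.061] [0.005 0.064 0.062] 0.00703179504892128 0.002580315082360083 q 0.009991883519411885
[ 0.44658538 -0.0147299   0.35835329]
top [434. 330.] [ 0.357 -0.317]
top [258. 304.] [0.418 0.177]
top [307. 225.] [0.645 0.045]
top [360. 227.] [ 0.643 -0.107]
side [368. 344.] [0.419 0.184]
side [411. 209.] [ 0.355 -0.305]
side [322. 196.] [ 0.642 -0.304]
side [230. 282.] [0.818 0.079]
[19.33, -18.97, 3.95, -77.56, 0.07, -0.25]
```

Port q = 0.01. Now blue body 1 at about (0.418, 0.177), long axis -16°.

```bash
python3 - <<'E'
from h import *
print(row([.418,.176,.16],down(-106.3)))
E
```

```text
[19.33, -18.97, 3.95, 12.74, -0.12, -0.21]
```

>>> send_rows([
  [0, -4, 1, 6, 0, 0],
  [0, -8, 2, 12, 0, 0],
  [3, -12, 3, 12.7, 0, 0],
  [7, -16, 4, 12.7, 0, 0],
  [11, -19, 4, 12.7, 0, 0],
  [15, -19, 4, 12.7, 0, 0],
  [19.3, -19, 4, 12.7, 0, 0],
  [19.3, -19, 4, 12.7, 0, 0],
  [19.3, -19, 4, 12.7, 0, 0],
], grip=7)

```text
t: 26.75
ee_pos: [0.4132, 0.1756, 0.154]
tcp_rot: [0.903, 1.56, -2.52]
ft_force: [-1.6, -0.1, 0.1]
finger_gap: 0.819
```

```bash
cat >> h.py <<'E'
def blueclose(z=.04):
    w=cam("wrist"); p=tool()[1]
    for b in blobs(w,"blue",800):
        # rim of body's top unreliable with side faces: use points within the top by casting hull on plane
        P=np.array([onz(w,*c,z)[:2] for c in b.reshape(-1,2)],np.float32)
        c,wh,a=cv2.minAreaRect(P); print("blob",int(cv2.contourArea(b)),"ctr",np.round(c,4),"wh",np.round(wh,4),"ang",round(a,1),"bbox",cv2.boundingRect(b))
    hsv=cv2.cvtColor(w["image"],cv2.COLOR_RGB2HSV)
    return w
E
python3 - <<'E'
from h import *
s,p,M=tool(); print(p,M[:,1]); w=blueclose(); cv2.imwrite("pics/w5.png",w["image"][:,:,::-1])
print(proj(w,[.418,.176,.04]),proj(w,[.418,.176,0]))
print(row([.418,.176,.008],down(-106.3)))
E
```

```text
[0.41320177 0.17555782 0.15402159] [-0.27810082 -0.96051425  0.00850384]
blob 2252 ctr [0.4189 0.1785] wh [0.0345 0.0377] ang 71.9 bbox (287, 200, 49, 51)
[314.11155771 225.82252464] [313.99446419 211.27555219]
[14.94, -0.2, -0.35, 0.12, 0.22, -0.38]
```

>>> send_rows([
  [4, -0.4, -0.4, 0, 0, 0],
  [8, -0.4, -0.4, 0, 0, 0],
  [12, -0.4, -0.4, 0, 0, 0],
  [14.6, -0.4, -0.4, 0, 0, 0],
  [14.6, -0.4, -0.4, 0, 0, 0],
  [14.6, -0.4, -0.4, 0, 0, 0],
])

```text
t: 27.3
ee_pos: [0.4196, 0.1778, 0.0125]
tcp_rot: [0.993, 1.563, -2.432]
ft_force: [0.1, 0.6, 0.2]
finger_gap: 0.819
```

>>> send_rows([
  [0, 0, 0, 0, 0, 0],
  [0, 0, 0, 0, 0, 0],
  [0, 0, 0, 0, 0, 0],
  [0, 0, 0, 0, 0, 0],
  [0, 0, 0, 0, 0, 0],
], grip=2.5, newtons=60)

```text
t: 27.72
ee_pos: [0.4216, 0.1782, 0.0149]
tcp_rot: [1.457, 1.565, -1.968]
ft_force: [-1.8, -1.6, 14.1]
finger_gap: 0.408
```

>>> send_rows([
  [-3, 0, 0, 0, 0, 0],
  [-7, 0, 0, 0, 0, 0],
  [-11, 0, 0, 0, 0, 0],
  [-15, 0, 0, 0, 0, 0],
  [-19, 0, 0, 0, 0, 0],
  [-23, 0, 0, 0, 0, 0],
  [-27, 0, 0, 0, 0, 0],
  [-31, 0, 0, 0, 0, 0],
  [-33, 0, 0, 0, 0, 0],
])

```text
t: 28.47
ee_pos: [0.4226, 0.1806, 0.3511]
tcp_rot: [2.791, 1.564, -0.633]
ft_force: [1.0, 0.4, -0.4]
finger_gap: 0.411
```

```bash
python3 - <<'E'
from h import *
s,p,M=tool(); print(p,s["finger_gap"],s["t"])
P=W([.005,0,.15]); print(row([P[0],P[1],p[2]],down(-93.3)), "then",row([P[0],P[1],.19],down(-93.3)))
E
```

```text
[0.42255701 0.18056502 0.3511129 ] 0.4113526612520892 28.4667
[0.17, 14.63, -23.05, -12.91, -0.33, -0.17] then [16.28, 14.6, -22.95, -12.91, -0.33, -0.17]
```

Held (opening 35 mm). I move over the port and lower.

>>> send_rows([
  [0, 2, -4, -5, 0, 0],
  [0, 4.5, -8, -10, 0, 0],
  [0, 7, -12, -12.9, 0, 0],
  [0, 10, -16, -12.9, 0, 0],
  [0, 13, -20, -12.9, 0, 0],
  [0, 14.6, -22.3, -12.9, 0, 0],
  [0, 14.6, -22.3, -12.9, 0, 0],
  [0, 14.6, -22.3, -12.9, 0, 0],
  [0, 14.6, -22.3, -12.9, 0, 0],
])

```text
t: 29.22
ee_pos: [0.596, -0.0227, 0.3534]
tcp_rot: [2.686, 1.564, -0.515]
ft_force: [0.2, 0.6, -0.9]
finger_gap: 0.411
```

```bash
python3 - <<'E'
from h import *
s,p,M=tool(); print(p,D(p),s["finger_gap"]); portq()
P=W([0,0,0]); print(row([P[0],P[1],.19],down(-93.3)))
E
```

```text
[ 0.59599418 -0.0227432   0.3533909 ] [-0.00207484  0.00113925  0.1683909 ] 0.4114657465498836
[[], [(307.5743103027344, 231.64724731445312)]]
[16.39, 0.26, -0.16, 0.07, -0.38, -0.17]
```

>>> send_rows([
  [4, 0.2, -0.1, 0, 0, 0],
  [8, 0.2, -0.1, 0, 0, 0],
  [11, 0.2, -0.1, 0, 0, 0],
  [14, 0.2, -0.1, 0, 0, 0],
  [16, 0.2, -0.1, 0, 0, 0],
  [16, 0.2, -0.1, 0, 0, 0],
  [16, 0.2, -0.1, 0, 0, 0],
])

```text
t: 29.9
ee_pos: [0.5968, -0.0223, 0.1945]
tcp_rot: [2.689, 1.564, -0.507]
ft_force: [0.0, 0.2, -0.2]
finger_gap: 0.41
```

>>> send_rows([
  [0, 0, 0, 0, 0, 0],
  [0, 0, 0, 0, 0, 0],
  [0, 0, 0, 0, 0, 0],
  [-4, 0, 0, 0, 0, 0],
  [-8, 0, 0, 0, 0, 0],
  [-12, 0, 0, 0, 0, 0],
  [-16, 0, 0, 0, 0, 0],
  [-18, 0, 0, 0, 0, 0],
  [-18, 0, 0, 0, 0, 0],
], grip=5.5)

```text
t: 30.65
ee_pos: [0.5971, -0.0209, 0.3815]
tcp_rot: [2.995, 1.555, -0.202]
ft_force: [0.5, 0.0, 0.1]
finger_gap: 0.64
```

```bash
python3 - <<'E'
from h import *
s,p,M=tool(); print(p,D(p),s["finger_gap"])
w=blueclose(.16); d=cam("top")
for b in blobs(d,"blue",100): q=cv2.minAreaRect(b); print(np.round(q[0]),onz(d,*q[0],.04)[:2].round(3),cv2.contourArea(b))
print(row([.357,-.315,p[2]],down(-71.9)),row([.357,-.315,.16],down(-71.9)))
E
```

```text
[ 0.59711567 -0.02093522  0.38147747] [-0.00105928  0.00300879  0.19647747] 0.6401111340967685
blob 2199 ctr [ 0.5717 -0.107 ] wh [0.018  0.1646] ang 86.7 bbox (388, 144, 25, 151)
blob 2134 ctr [0.5802 0.0624] wh [0.0167 0.1652] ang 86.8 bbox (226, 144, 24, 152)
blob 1233 ctr [-0.103  -0.7448] wh [0.3711 0.1391] ang 33.7 bbox (594, 431, 46, 49)
blob 1056 ctr [ 0.6    -0.0223] wh [0.0323 0.0351] ang 86.8 bbox (302, 183, 33, 35)
[600. 239.] [ 0.624 -0.788] 4464.5
[ 48. 351.] [0.277 0.742] 608.5
[434. 330.] [ 0.357 -0.315] 246.5
[-0.66, 30.63, 22.27, -21.22, -0.47, -0.25] [21.49, 30.57, 22.47, -21.22, -0.47, -0.25]
```

Blue 1 sits in the drum at (0.600, -0.022). Blue 2 is still at (0.357, -0.315).

>>> send_rows([
  [0, 3, 2, -6, 0, 0],
  [0, 6, 4.5, -12, 0, 0],
  [0, 9, 6.5, -18, 0, 0],
  [0, 12, 9, -21.2, 0, 0],
  [0, 15, 11, -21.2, 0, 0],
  [0, 18, 13, -21.2, 0, 0],
  [0, 21, 15.5, -21.2, 0, 0],
  [0, 24, 17.5, -21.2, 0, 0],
  [3, 27, 20, -21.2, 0, 0],
  [6, 30.6, 22.4, -21.2, 0, 0],
], grip=7)

```text
t: 31.58
ee_pos: [0.364, -0.3038, 0.325]
tcp_rot: [2.44, 1.56, -0.386]
ft_force: [1.6, -1.2, -1.3]
finger_gap: 0.82
```

```bash
python3 - <<'E'
from h import *
s,p,M=tool(); print(p); blueclose()
print(row([.357,-.315,.16],down(-71.9)))
E
```

```text
[ 0.36399562 -0.30375856  0.32495455]
blob 1099 ctr [ 0.575  -0.7191] wh [0.1897 0.0953] ang 28.2 bbox (602, 91, 38, 120)
blob 827 ctr [ 0.3585 -0.3158] wh [0.0364 0.0339] ang 17.8 bbox (309, 182, 30, 31)
[15.92, 0.55, 0.3, -0.51, -0.1, -0.08]
```

>>> send_rows([
  [4, 0.6, 0.3, -0.5, 0, 0],
  [8, 0.6, 0.3, -0.5, 0, 0],
  [12, 0.6, 0.3, -0.5, 0, 0],
  [16, 0.6, 0.3, -0.5, 0, 0],
  [18, 0.6, 0.3, -0.5, 0, 0],
  [18, 0.6, 0.3, -0.5, 0, 0],
])

```text
t: 32.13
ee_pos: [0.3541, -0.3129, 0.1336]
tcp_rot: [-1.14, 1.563, 2.317]
ft_force: [-0.5, -0.6, -0.5]
finger_gap: 0.821
```

```bash
python3 - <<'E'
from h import *
s,p,M=tool(); print(p); blueclose()
print(row([.358,-.316,.01],down(-71.9)))
E
```

```text
[ 0.35410816 -0.31288359  0.13362463]
blob 2576 ctr [ 0.3582 -0.316 ] wh [0.0379 0.0343] ang 17.2 bbox (299, 211, 52, 54)
[12.69, 0.31, -0.18, 0.0, 0.06, 0.2]
```

>>> send_rows([
  [4, 0.3, -0.2, 0, 0, 0],
  [8, 0.3, -0.2, 0, 0, 0],
  [12.3, 0.3, -0.2, 0, 0, 0],
  [12.3, 0.3, -0.2, 0, 0, 0],
  [12.3, 0.3, -0.2, 0, 0, 0],
])

```text
t: 32.6
ee_pos: [0.3581, -0.3156, 0.0144]
tcp_rot: [-1.21, 1.565, 2.247]
ft_force: [0.4, -0.1, 1.1]
finger_gap: 0.819
```

>>> send_rows([
  [0, 0, 0, 0, 0, 0],
  [0, 0, 0, 0, 0, 0],
  [0, 0, 0, 0, 0, 0],
  [0, 0, 0, 0, 0, 0],
  [0, 0, 0, 0, 0, 0],
], grip=2.5)

```text
t: 33.02
ee_pos: [0.3599, -0.3171, 0.0175]
tcp_rot: [-1.827, 1.57, 1.63]
ft_force: [-0.8, 0.8, 13.3]
finger_gap: 0.412
```

>>> send_rows([
  [-3, 0, 0, 0, 0, 0],
  [-7, 0, 0, 0, 0, 0],
  [-11, 0, 0, 0, 0, 0],
  [-15, 0, 0, 0, 0, 0],
  [-19, 0, 0, 0, 0, 0],
  [-23, 0, 0, 0, 0, 0],
  [-27, 0, 0, 0, 0, 0],
  [-31, 0, 0, 0, 0, 0],
  [-35, 0, 0, 0, 0, 0],
  [-36, 0, 0, 0, 0, 0],
])

```text
t: 33.85
ee_pos: [0.3607, -0.3178, 0.3858]
tcp_rot: [2.171, 1.561, -0.655]
ft_force: [0.6, -0.6, -0.9]
finger_gap: 0.412
```

```bash
python3 - <<'E'
from h import *
s,p,M=tool(); print(p,s["finger_gap"],s["t"])
P=W([0.003,-.002,.15]); print(row([P[0],P[1],p[2]],down(-93.3)))
E
```

```text
[ 0.36071492 -0.31784958  0.3858065 ] 0.4117236952207758 33.85
[0.01, -20.27, -31.89, 21.4, -0.41, -0.41]
```

>>> send_rows([
  [0, -2, -3.2, 6, 0, 0],
  [0, -4, -6.4, 12, 0, 0],
  [0, -6, -9.6, 18, 0, 0],
  [0, -8, -12.8, 21.4, 0, 0],
  [0, -10, -16, 21.4, 0, 0],
  [0, -12, -19.2, 21.4, 0, 0],
  [0, -14, -22.4, 21.4, 0, 0],
  [0, -16, -25.6, 21.4, 0, 0],
  [0, -18.2, -28.8, 21.4, 0, 0],
  [0, -20.3, -31.9, 21.4, 0, 0],
])

```text
t: 34.68
ee_pos: [0.6014, -0.0242, 0.3876]
tcp_rot: [2.623, 1.559, -0.577]
ft_force: [1.1, -1.2, -0.1]
finger_gap: 0.411
```

>>> send_rows([
  [0, 0, 0, 0, 0, 0],
  [0, 0, 0, 0, 0, 0],
])

```text
t: 34.85
ee_pos: [0.6018, -0.0212, 0.3884]
tcp_rot: [2.74, 1.558, -0.455]
ft_force: [-0.7, -1.0, 0.0]
finger_gap: 0.411
```

```bash
python3 - <<'E'
from h import *
s,p,M=tool(); print(p,D(p),s["finger_gap"],s["t"])
P=W([0.003,-.002,.15]); print(row([P[0],P[1],.195],down(-93.3)))
E
```

```text
[ 0.60179292 -0.02116689  0.38844397] [0.00362354 0.00304675 0.20344397] 0.4111031785023615 34.85
[19.34, 0.41, 0.28, 0.23, -0.65, -0.28]
```

>>> send_rows([
  [4, 0.4, 0.1, 0, 0, 0],
  [8, 0.4, 0.1, 0, 0, 0],
  [12, 0.4, 0.1, 0, 0, 0],
  [16, 0.4, 0.1, 0, 0, 0],
  [19, 0.4, 0.1, 0, 0, 0],
  [19, 0.4, 0.1, 0, 0, 0],
  [19, 0.4, 0.1, 0, 0, 0],
])

```text
t: 35.43
ee_pos: [0.602, -0.0275, 0.1991]
tcp_rot: [2.639, 1.559, -0.558]
ft_force: [0.6, 0.9, 0.6]
finger_gap: 0.408
```

>>> send_rows([
  [0, 0, 0, 0, 0, 0],
  [0, 0, 0, 0, 0, 0],
  [0, 0, 0, 0, 0, 0],
  [-4, 0, 0, 0, 0, 0],
  [-8, 0, 0, 0, 0, 0],
  [-12, 0, 0, 0, 0, 0],
  [-16, 0, 0, 0, 0, 0],
  [-18, 0, 0, 0, 0, 0],
  [-18, 0, 10, 0, 0, 0],
  [-18, 4, 20, 0, 0, 0],
], grip=5.5)

```text
t: 36.27
ee_pos: [0.5186, -0.0297, 0.3795]
tcp_rot: [2.97, 1.558, -0.224]
ft_force: [-0.1, -0.7, 1.0]
finger_gap: 0.641
```

>>> send_rows([
  [0, 4, 3, 0, 0, 0],
  [0, 8, 5, 0, 0, 0],
  [0, 12, 6, 0, 0, 0],
  [0, 16, 8, 0, 0, 0],
  [0, 20, 8, 0, 0, 0],
  [0, 22, 8, 0, 0, 0],
  [0, 22, 8, 0, 0, 0],
])

```text
t: 36.85
ee_pos: [0.4251, -0.2517, 0.3798]
tcp_rot: [2.82, 1.557, -0.382]
ft_force: [1.2, 0.4, -0.3]
finger_gap: 0.642
```

```bash
python3 - <<'E'
from h import *
s,p,M=tool(); print(p,s["t"],s["ft_force"]); portq()
t=cam("top"); sd=cam("side")
for n,d in (("t",t),("s",sd)):
  for b in blobs(d,"blue",60): q=cv2.minAreaRect(b); print(n,np.round(q[0]),np.round(q[1]),onz(d,*q[0],.04)[:2].round(3))
cv2.imwrite("pics/a11.png",np.hstack([cv2.resize(t["image"][150:350,180:470],None,fx=1.5,fy=1.5),cv2.resize(sd["image"][160:360,240:420],None,fx=1.6,fy=1.5)])[:,:,::-1])
E
```

```text
[ 0.42512045 -0.25172267  0.37975861] 36.85 [ 1.21000229  0.4461137  -0.3020658 ]
[[(359.76617431640625, 230.41954040527344), (306.6545104980469, 225.5707244873047)], [(321.6730651855469, 195.63461303710938)]]
t [600. 239.] [82. 59.] [ 0.624 -0.788]
t [ 48. 351.] [49. 14.] [0.277 0.742]
t [333. 235.] [14. 29.] [ 0.616 -0.03 ]
t [360. 230.] [ 5. 49.] [ 0.631 -0.106]
t [307. 226.] [ 5. 49.] [0.642 0.045]
t [264. 168.] [11. 11.] [0.806 0.175]
s [351. 112.] [61. 45.] [ 0.623 -0.761]
s [308. 228.] [50. 10.] [ 0.65 -0.15]
s [322. 196.] [47.  5.] [ 0.639 -0.294]
s [230. 282.] [13. 12.] [0.814 0.085]
```

View pics/a11.png

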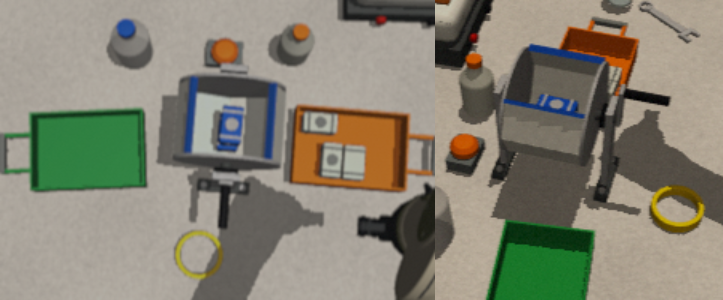

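```bash
python3 -c "
from bench import r
print(r.hand_in())"
```

```text
the job is handed in; nothing more can be done
None
```

The job is done and handed in at about 37 s on the robot's clock; the hand-in itself reported no verdict.

The puck behind the drum is orange, so I used the orange tray. I slid it under the drum, cranked the port down and back up, and drew the tray out. Then I dropped both blue bodies, the only two I found on the bench, into the drum.

**Last checks**
- **White bodies:** three are visible, all in the orange tray. Its middle is about 220 mm beside the drum's centre, judging by where I let go of its bar.
- **Blue bodies:** none is left on the bench. In the last pictures one is clearly visible inside the drum. I take the second to be hidden under it.
- **Port:** it measured q = 0.01 rad after the final cranking. After loading, the side view no longer separated the near port edge, so I could not measure it again. The port edges in the top view had not moved.
- **Other things:** the green tray and the bystanders look unmoved in the pictures. The arm is clear of everything.

**What went wrong on the way**
- **Tray jam:** the first push jammed the tray on the stand with 79 N at the wrist. I backed off, corrected the tunnel centre by 4 mm and pushed again.
- **Pin slip:** the crank pin slid in the fingers twice, with forces up to about 50 N, and I regripped it each time.
- **Drum turned:** the drum had moved to q = 0.40 by the time the tray was out, perhaps brushed by the gripper. I cranked it upright again before loading.

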